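# Shim a rocking bench scale until it stands solid

### The job

The bench scale rocks because its front right foot is seized a few millimetres short: without grasping or lifting anything, push the orange wedge by its thick end under that foot until it is snug and the scale no longer rocks, but do not jack the corner up, shove the scale along or disturb the things round it. Then prove it stands solid: press down lightly (some 6 to 10 N, half a second) on the steel platform's front right corner and after that on its front left corner; the scale must stay level both times and the wedge stay snug under the foot.

Things in the scene. Friction and masses are not known exactly. Their poses are not given: they have to be found in the camera images.
- scale: bench scale, about 3.6 kg: light grey housing 210 mm deep (x), 240 mm wide (y), underside 20 mm above the bench; dark console strip along its front (-x) edge, bare steel platform behind it, top at 58 mm. Three good domed black rubber feet and the seized flat steel one, 25 mm across, stand 78 mm before/behind, 93 mm left/right of the middle. Origin: on the bench under the middle; y to its left, z up
- foot_spot (a point): bench-level point of the scale under the axis of the seized front right foot (scale x = -78, y = -93 mm). That foot ends 8 to 13 mm above the bench while the scale stands level on the other three; the gap differs each time and cannot be adjusted
- corner_right (a point): where to press, on top of the platform near its front right corner: 58 mm high, 44 mm behind foot_spot, 22 mm from the platform's front edge and 25 mm from its right edge. Unshimmed, 2 to 3 N here tips the scale by 0.07 to 0.11 rad until the seized foot meets the bench; let go, it falls back level
- corner_left (a point): where to press near the platform's front left corner, the mirror image of corner_right
- wedge: smooth orange shim wedge, 110 x 45 mm, 3 mm thick at the tip rising evenly to 20 mm at the thick end, 70 g. Origin: middle of its underside; y along its length to the tip. Lies at the scale's right, tip toward the foot; push it along the scale's +y. Slides at under 1 N till it meets the foot's rim 12 mm before foot_spot; 3 to 6 N is snug, from about 8 N it jacks up and shoves the scale
- small_carton: small brown carton, 125x74x58 mm, to be left alone; origin under its middle. It stands by a 0.93 m tall upright panel (y = 0.40 to 0.42, x = 0.39 to 0.70, boards to its left); a like panel stands at y = -0.38 to -0.365: swing the arm in and out before them, not through them
- label_roll: white label roll lying on its side face, 97 mm across, 60 mm high, to be left alone; origin under its middle
- stapler: red and black stapler, 149 mm long, 44 mm high, to be left alone; origin under its middle
- masking_tape: roll of masking tape lying flat, 97 mm across, 25 mm high, to be left alone; origin under its middle
Things that resemble listed ones, but are neither listed nor needed, are in the scene too. Of the things that look like the wedge, the largest one is meant.

How it is judged:
By the outcome, as a careful person would: the job done as asked, in the order asked, and still so for the second after the job is handed in, with the robot touching nothing.
It also fails if it takes over 58 s, if anything falls off the work surface, if the arm or the gripper's body presses on something with over 40 N, if the wrist force passes 120 N, or if a joint passes its speed limit or range.

### The arm

A 6-joint arm with a two-finger parallel gripper is mounted at the origin on the work surface; the furniture and walls round the work are solid. World frame = base frame: x ahead of the robot, y to its left, z up, the work surface at z = 0. Lengths are in m, angles in degrees, forces in N, time in s.
With the tool pointing down it reaches from about 0.4 to 0.825 m from the base axis. Payload 7 kg.
Tool frame: the origin (TCP) lies at the very end of the fingers, on their centre line; the grasp point (between the pads) lies 19 mm behind it; z points along the fingers, y is the direction in which the jaws open and shut (so a half turn about z gives the same grasp; the last joint's range is limited). The gripper opens to 88 mm and grips with 3 to 60 N. Pads are 19 mm wide; open, the fingers measure 130 mm over their backs; the gripper's body (78 mm by 193 mm) begins 47 mm behind the grasp point.
Start: joints at [86.064, 20.546, 0.682, 0, -70.136, -16.507], TCP at [0.236, 0.632, 0.227] pointing down, gripper open.
Joint ranges: [-176.03, 176.03], [-82.01, 121.73], [-58.28, 71.71], [-173.87, 95.51], [-174.79, -0.11], [-173.66, 173.66]. Speed limits (degrees/s): [136.94, 136.94, 172.46, 180, 180, 180].

### API

Orientations are given as [roll, pitch, yaw] about the fixed x, y, z axes, in that order (R = Rz(yaw) Ry(pitch) Rx(roll)).
In Python, from plant import telemetry, optics, ctrl gives the robot as it stands.
- The arm moves only by the tool servo_tool, never from a script. Its argument "rows" is a list of rows, each a list of 3 entries, a list of its own where there are three numbers: the shift along the tool's x, y, z in m, then the turn, a rotation vector about the tool's x, y, z in units of 6 degrees (1.0 is 6 degrees), then the closure, from 0 (fully open) to 1 (shut). A call has 1 to 20 rows; each row shifts and turns the commanded pose from where the row before left it, along the tool's axes as they then stand; what a row does not reach is not made up. A row lasts 1/12 s, in which the tool goes at most 41.7 mm and 7.16 degrees, less where a joint would pass 70% of its speed; a pose out of reach is approached as far as the arm can. A call is refused whole if a number of a shift passes 0.0417 or a number of a turn 1, either way. A call with a gripper value outside its range is refused whole. The fingers move at their own pace and stop on an object; the grip force is fixed at half the most. Time passes only in rows, so rows that do not move let the fingers close. It gives the time, the measured TCP pose, the force and the opening at its end, in the units of the state.
- telemetry.get_obs(): the state, without advancing time (a new reading comes with each control period).
- optics.snapshot(name): name is "scene" or "top"; returns the picture (384x512x3 uint8, red, green, blue); there is no depth.
- optics.camera_info(name): a dict with "mtx" (3x3 intrinsics, pixels), "rvec" (rotation vector, rad) and "tvec" (3), from world to camera coordinates, as OpenCV has them. Camera axes: x right, y down, z forward; pixel columns grow to the right and rows downward; lengths in m; the calibration is good to about 2 mm. A picture is of the moment at which its call begins. camera_info takes no time and is no camera call.
- ctrl.close_job(): hands the job in, once; it reports no verdict.
The state is a dict: "clock": time; "joint_pos": joint angles; "qvel": joint speeds; "tau": joint torques, N m; "tool_pos": TCP position; "orientation": TCP orientation; "force": force on the tool from outside, world axes, zero at the start; "moment": the same for the moment, N m; "opening": finger opening in m.
Only numpy, scipy, OpenCV 4.12 (cv2) and the standard library are available. Lean on these libraries where they do the work, as an engineer would, in place of code of your own. Each camera call takes 0.05 s, during which the arm holds its last target.

## Working session

There is one attempt and no reset: what is moved stays moved. The work goes in short steps, Python scripts to look and compute and a tool call to move; the robot and the scene stay as the last step left them, time stands still between calls to the robot, and variables do not carry over. Pictures are saved under pics/ and viewed, and the job is handed in when it is done.

Besides the shell and the picture viewer there is one more tool, called after "Emit:" as name([rows], argument=value, ...), one row to a line, values as JSON. servo_tool: Moves the arm, as the interface text tells. Its arguments: {"type":"object","properties":{"rows":{"type":"array"}},"required":["rows"]}

```bash
ls; mkdir -p pics
python3 - <<'E'
from plant import telemetry, optics, ctrl
import cv2
print(telemetry.get_obs())
for n in ("scene","top"):
    im=optics.snapshot(n); cv2.imwrite(f"pics/{n}0.png",cv2.cvtColor(im,cv2.COLOR_RGB2BGR))
    print(optics.camera_info(n))
E
```

```text
pics
{'clock': 0.0, 'joint_pos': array([ 8.60648664e+01,  2.05922589e+01,  6.33481222e-01, -2.13271037e-02,
       -7.01351537e+01, -1.65060520e+01]), 'qvel': array([-0.02227326, -0.06659747,  0.12606114,  0.01529587,  0.00999821,
        0.05032514]), 'tau': array([ 3.24154826e-04, -5.82714415e+01,  2.93053883e+01,  6.99757263e+00,
        7.02723657e-03, -1.67411736e-04]), 'tool_pos': array([0.2355971 , 0.63202493, 0.22560737]), 'orientation': array([ 1.79904243e+02, -7.46775628e-03, -2.04484428e+01]), 'force': array([ 0.2731013 , -0.45577282,  0.58720102]), 'moment': array([-0.05609556,  0.00907272, -0.02825333]), 'opening': 0.08753073231756488}
{'mtx': array([[411.92710965,   0.        , 254.20595973],
       [  0.        , 411.92710965, 195.20679062],
       [  0.        ,   0.        ,   1.        ]]), 'rvec': array([ 2.10363395, -0.84162795,  0.39432253]), 'tvec': array([-0.32758622,  0.29609505,  1.06460814])}
{'mtx': array([[376.12402817,   0.        , 259.91637749],
       [  0.        , 376.12402817, 193.48385633],
       [  0.        ,   0.        ,   1.        ]]), 'rvec': array([ 2.17461021, -2.12772751,  0.15080736]), 'tvec': array([0.04089134, 0.49000828, 0.94368249])}
```

View pics/scene0.png

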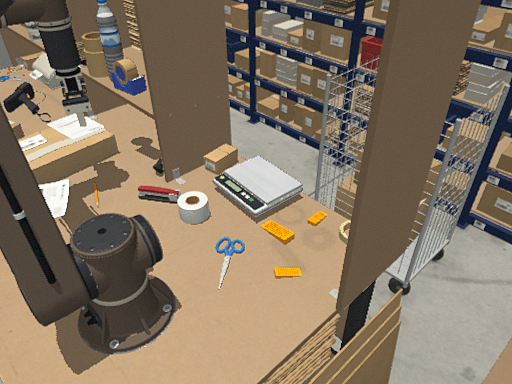

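View pics/top0.png

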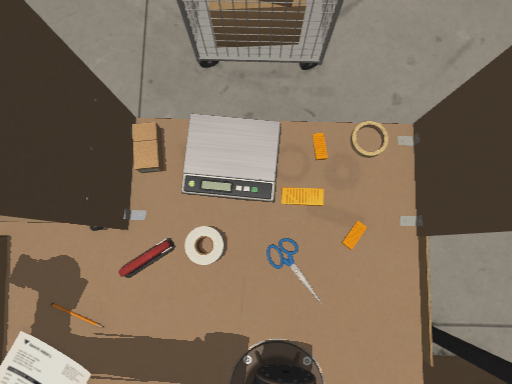

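Wedge candidates (top view): (303,196), (320,146) and (355,235). The largest, at (303,196), has its long axis toward the scale's front right foot. I'll check it in a close crop and measure.

```bash
cat > h.py <<'E'
import numpy as np, cv2
from plant import telemetry, optics, ctrl
def cam(n):
    c=optics.camera_info(n); R=cv2.Rodrigues(c["rvec"])[0]; return c["mtx"],R,np.array(c["tvec"]),c
def ray(n,uv,z):
    K,R,t,_=cam(n); C=-R.T@t; d=(R.T@np.linalg.inv(K)@np.c_[np.atleast_2d(uv),np.ones(len(np.atleast_2d(uv)))].T).T
    return C+d*((z-C[2])/d[:,2])[:,None]
def proj(n,p):
    K,R,t,c=cam(n); return cv2.projectPoints(np.float64(p).reshape(-1,1,3),c["rvec"],t,K,None)[0][:,0]
E
python3 - <<'E'
from h import *
for n in("scene","top"):
    im=cv2.imread(f"pics/{n}0.png"); hsv=cv2.cvtColor(im,cv2.COLOR_BGR2HSV)
    m=cv2.inRange(hsv,(8,190,170),(25,255,255))
    for c in cv2.findContours(m,0,1)[0]:
        if cv2.contourArea(c)>60:
            r=cv2.minAreaRect(c); print(n,cv2.contourArea(c),r, cv2.boxPoints(r).round(1).tolist())
            if n=="top": print(ray(n,cv2.boxPoints(r),0.008).round(4).tolist())
    K,R,t,_=cam(n); print("C",-R.T@t)
a=cv2.imread("pics/top0.png")[100:215,170:340]; b=cv2.imread("pics/scene0.png")[145:255,200:340]
cv2.imwrite("pics/ct.png",cv2.resize(a,None,fx=4.6,fy=4.6,interpolation=2)); cv2.imwrite("pics/cs.png",cv2.resize(b,None,fx=5.4,fy=5.4,interpolation=2))
E
```

```text
scene 177.0 ((287.5, 271.5), (7.0, 27.0), 90.0) [[274.0, 268.0], [301.0, 268.0], [301.0, 275.0], [274.0, 275.0]]
scene 284.0 ((276.7898254394531, 229.8853302001953), (32.40232849121094, 11.332834243774414), 28.610458374023438) [[259.8999938964844, 227.10000610351562], [265.29998779296875, 217.1999969482422], [293.70001220703125, 232.6999969482422], [288.29998779296875, 242.60000610351562]]
scene 107.0 ((317.1689147949219, 217.2364959716797), (8.253582000732422, 18.134632110595703), 54.462318420410156) [[307.3999938964844, 219.10000610351562], [322.1000061035156, 208.60000610351562], [326.8999938964844, 215.3000030517578], [312.20001220703125, 225.89999389648438]]
C [-0.20304679 -0.70841917  0.88616578]
top 282.5 ((354.0768737792969, 234.3845977783203), (11.648704528808594, 27.180309295654297), 33.6900634765625) [[341.70001220703125, 242.5], [356.79998779296875, 219.8000030517578], [366.5, 226.3000030517578], [351.3999938964844, 248.89999389648438]]
[[0.3677, -0.1656, 0.008], [0.4278, -0.206, 0.008], [0.4113, -0.2314, 0.008], [0.3514, -0.1909, 0.008]]
top 552.5 ((302.27301025390625, 195.80911254882812), (41.04387283325195, 16.52415657043457), 1.9091522693634033) [[281.5, 203.39999389648438], [282.0, 186.89999389648438], [323.1000061035156, 188.1999969482422], [322.5, 204.8000030517578]]
[[0.4673, -0.0064, 0.008], [0.5117, -0.0072, 0.008], [0.5104, -0.117, 0.008], [0.466, -0.1154, 0.008]]
top 246.5 ((319.5538635253906, 145.43080139160156), (25.55115509033203, 11.163125038146973), 82.87498474121094) [[312.3999938964844, 133.39999389648438], [323.5, 132.10000610351562], [326.70001220703125, 157.39999389648438], [315.6000061035156, 158.8000030517578]]
[[0.6611, -0.0882, 0.008], [0.6657, -0.1184, 0.008], [0.595, -0.1269, 0.008], [0.5905, -0.0969, 0.008]]
C [0.35500108 0.05249523 1.00176612]
```

View pics/ct.png

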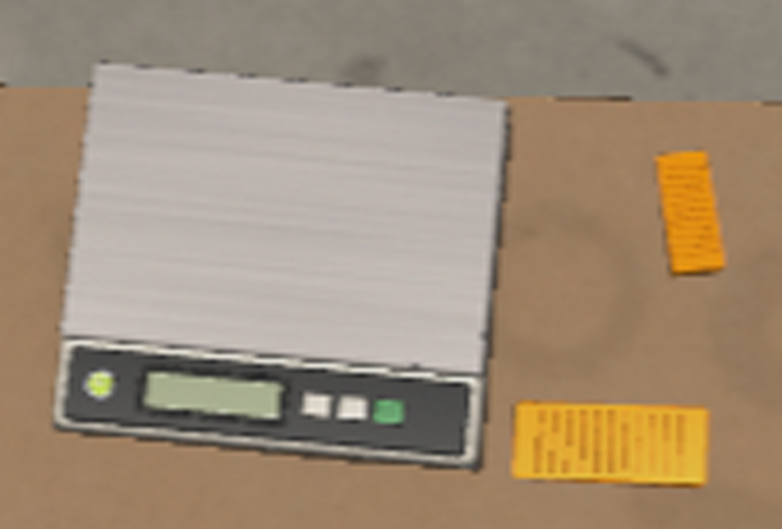

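View pics/cs.png

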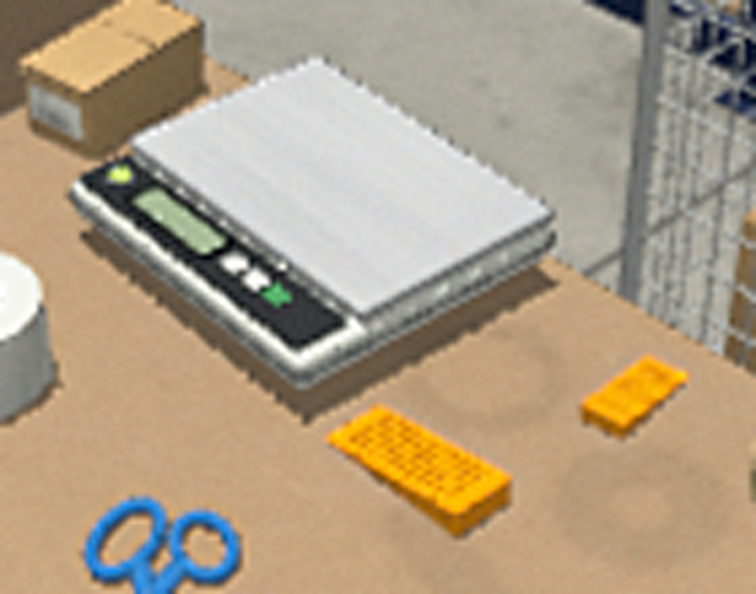

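The picture shows the large wedge with its thin tip to the left (crop ~515,440) and its thick end to the right (~705,440). Its tip faces the scale's front right corner (~478,468). Next I'll measure the scale's corners.

Run:
```python
from h import *
im=cv2.imread("pics/top0.png"); 
hsv=cv2.cvtColor(im,cv2.COLOR_BGR2HSV)
print(im[150,230],im[110,230],im[175,230],hsv[150,230],hsv[110,230])
m=cv2.inRange(im,(150,150,150),(215,215,220))
m[:105]=0;m[182:]=0
m=cv2.morphologyEx(m,cv2.MORPH_OPEN,np.ones((3,3)))
c=max(cv2.findContours(m,0,1)[0],key=cv2.contourArea)
print(cv2.contourArea(c))
r=cv2.minAreaRect(c);print(r)
h=cv2.convexHull(c); q=cv2.approxPolyDP(h,6,True)[:,0].astype(float);print(q)
# line fits per side
P=c[:,0].astype(float)
lines=[]
for i in range(4):
    a,b=q[i],q[(i+1)%4]; d=b-a;L=np.linalg.norm(d);d/=L;n=np.array([-d[1],d[0]])
    s=(P-a)@d; e=(P-a)@n
    k=(abs(e)<3)&(s>.1*L)&(s<.9*L); vx,vy,x0,y0=cv2.fitLine(P[k].astype(np.float32),cv2.DIST_HUBER,0,.01,.01).ravel()
    lines.append(np.cross([x0,y0,1],[x0+vx,y0+vy,1]))
cs=[]
for i in range(4):
    x=np.cross(lines[i-1],lines[i]); cs.append(x[:2]/x[2])
cs=np.array(cs); cen=cs.mean(0); cs=cs+0.5*np.sign(cs-cen); print(cs)
W=ray("top",cs,.058); print(W.round(4))
for i in range(4):
    d=W[(i+1)%4]-W[i]; print(np.linalg.norm(d), np.degrees(np.arctan2(d[1],d[0])))
```

```text
[172 177 185] [124 135 142] [181 185 194] [ 12  18 185] [ 18  32 142]
5195.0
((231.29061889648438, 146.87588500976562), (91.00244903564453, 59.394737243652344), 5.31454610824585)
[[191. 114.]
 [278. 122.]
 [274. 179.]
 [184. 172.]]
[[190.60343637 113.31848711]
 [279.13564063 121.43576574]
 [273.69036772 180.49198425]
 [182.79707284 172.18286729]]
[[0.6927 0.2369 0.058 ]
 [0.676  0.0056 0.058 ]
 [0.5198 0.0172 0.058 ]
 [0.5361 0.2495 0.058 ]]
0.23181077056442476 -94.12480488650405
0.15663618510203967 175.75371471045713
0.2327787357201709 85.97249224455395
0.15703650609207556 -4.599026788034976
```

```bash
cat >> h.py <<'E'
YAW=np.radians(-4.2); XS=np.array([np.cos(YAW),np.sin(YAW),0]); YS=np.array([-np.sin(YAW),np.cos(YAW),0]); O=np.array([.5822,.1291,0])
def s2w(x,y,z=0): return O+x*XS+y*YS+np.array([0,0,z])
def w2s(p): d=np.asarray(p)-O; return np.array([d@XS,d@YS,d[2]])
E
python3 - <<'E'
from h import *
pl=[s2w(x,y,.058) for x,y in((-.056,-.118),(-.056,.118),(.104,.118),(.104,-.118))]
ho=[s2w(x,y,.03) for x,y in((-.105,-.12),(-.105,.12),(.105,.12),(.105,-.12))]
for n in("top","scene"):
    im=cv2.imread(f"pics/{n}0.png"); f=4 if n=="top" else 5
    o=(170,100) if n=="top" else (195,145)
    a=cv2.resize(im[o[1]:o[1]+120,o[0]:o[0]+160],None,fx=f,fy=f,interpolation=cv2.INTER_CUBIC)
    for q,c in((pl,(255,0,0)),(ho,(0,0,255))):
        cv2.polylines(a,[((proj(n,q)-o+.5)*f).astype(int)],True,c,1)
    cv2.imwrite(f"pics/chk_{n}.png",a)
print("foot",s2w(-.078,-.093),"cr",s2w(-.034,-.093),"cl",s2w(-.034,.093),"start",s2w(-.078,-.275))
t=ray("top",[(281.5,203.4),(282,186.9)],.003);k=ray("top",[(323.1,188.2),(322.5,204.8)],.02)
for p in (*t,*k): print(w2s(p).round(4))
# path
p=np.array([.2356,.632]);y=-20.4
def R(y): 
    y=np.radians(y);return np.array([[np.cos(y),np.sin(y)],[np.sin(y),-np.cos(y)]])
for i in range(10): p=p+R(y)@[.006,.027]
print(p)
for i in range(16):
    p=p+R(y)@[.0389,0]; y-=6*.77
    if i%3==0:print(p,y)
print(p,y)
E
```

```text
foot [0.49759832 0.04206233 0.        ] cr [0.54148016 0.03883985 0.        ] cl [0.55510246 0.22434035 0.        ] start [ 0.48426897 -0.1394489   0.        ]
[-0.1042 -0.1438  0.003 ]
[-0.0596 -0.1413  0.003 ]
[-0.0555 -0.2489  0.02  ]
[-0.0996 -0.2505  0.02  ]
[0.19772247 0.35801954]
[0.23418274 0.34446009] -25.02
[0.33539282 0.28687126] -38.879999999999995
[0.41986064 0.20671429] -52.73999999999999
[0.48266747 0.10865688] -66.59999999999998
[ 0.52015593 -0.00159088] -80.46
[ 0.53014299 -0.11760904] -94.32000000000001
[ 0.53014299 -0.11760904] -94.32000000000001
```

View pics/chk_top.png

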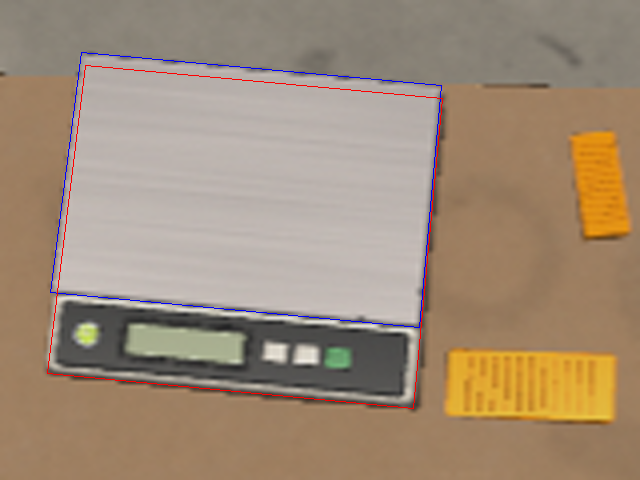

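View pics/chk_scene.png

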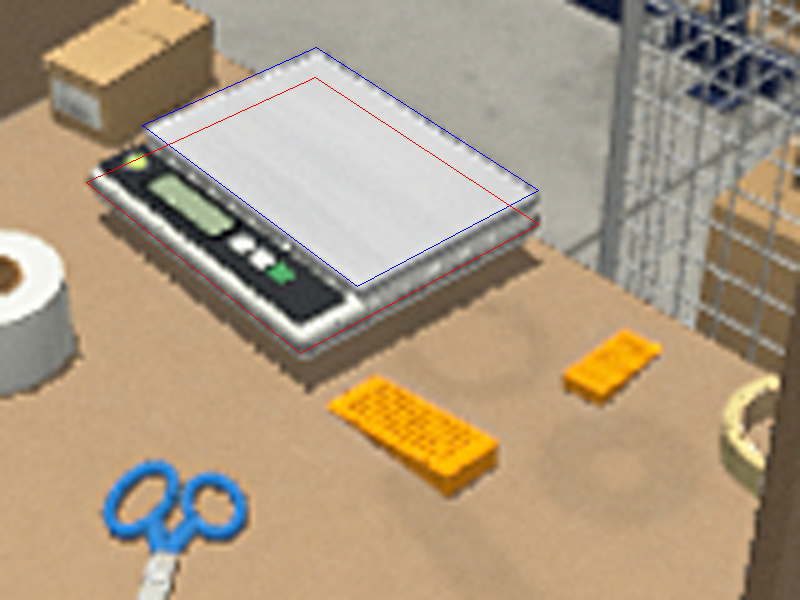

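Both views agree with the overlay to about 2 mm. The first move goes straight out in front of the left panel.

Emit:
servo_tool([
  [[0.006,0.027,0],[0,0,0],1],
  [[0.006,0.027,0],[0,0,0],1],
  [[0.006,0.027,0],[0,0,0],1],
  [[0.006,0.027,0],[0,0,0],1],
  [[0.006,0.027,0],[0,0,0],1],
  [[0.006,0.027,0],[0,0,0],1],
  [[0.006,0.027,0],[0,0,0],1],
  [[0.006,0.027,0],[0,0,0],1],
  [[0.006,0.027,0],[0,0,0],1],
  [[0.006,0.027,0],[0,0,0],1],
])

```text
clock: 0.93
tool_pos: [0.1975, 0.3569, 0.2261]
orientation: [180.0, -0.0, -20.4]
force: [0.2, -0.2, 0.7]
opening: 0.0269
```

Emit:
servo_tool([
  [[0.0389,0,0],[0,0,0.77],1],
  [[0.0389,0,0],[0,0,0.77],1],
  [[0.0389,0,0],[0,0,0.77],1],
  [[0.0389,0,0],[0,0,0.77],1],
  [[0.0389,0,0],[0,0,0.77],1],
  [[0.0389,0,0],[0,0,0.77],1],
  [[0.0389,0,0],[0,0,0.77],1],
  [[0.0389,0,0],[0,0,0.77],1],
  [[0.0389,0,0],[0,0,0.77],1],
  [[0.0389,0,0],[0,0,0.77],1],
  [[0.0389,0,0],[0,0,0.77],1],
  [[0.0389,0,0],[0,0,0.77],1],
  [[0.0389,0,0],[0,0,0.77],1],
  [[0.0389,0,0],[0,0,0.77],1],
  [[0.0389,0,0],[0,0,0.77],1],
  [[0.0389,0,0],[0,0,0.75],1],
  [[0,0,0],[0,0,0],1],
  [[0,0,0],[0,0,0],1],
])

```text
clock: 2.43
tool_pos: [0.5292, -0.1195, 0.2259]
orientation: [179.9, -0.0, -94.5]
force: [0.2, 0.4, -0.0]
opening: 0.0006
```

Run:
```python
from h import *
o=telemetry.get_obs(); print(o['clock'],o['tool_pos'],o['orientation'],w2s(o['tool_pos']),o['joint_pos'],o['force'])
```

```text
2.4333 [ 0.5291515  -0.11946174  0.22592074] [ 1.79928641e+02 -6.12798283e-03 -9.44803076e+01] [-0.03470183 -0.2517794   0.22592074] [ 7.97686513e+00  8.14295798e+00 -1.60978687e+01 -1.03132623e-02
 -6.58301748e+01 -1.24529480e+01] [ 0.23989665  0.42169354 -0.00653709]
```

Emit:
servo_tool([
  [[0.006,0.0088,0.015],[0,0,-0.05],1],
  [[0.006,0.0088,0.02],[0,0,0],1],
  [[0.006,0.0088,0.02],[0,0,0],1],
  [[0.006,0.0088,0.02],[0,0,0],1],
  [[0.006,0.0088,0.02],[0,0,0],1],
  [[0,0,0.025],[0,0,0],1],
  [[0,0,0.025],[0,0,0],1],
  [[0,0,0.025],[0,0,0],1],
  [[0,0,0.02],[0,0,0],1],
  [[0,0,0.015],[0,0,0],1],
  [[0,0,0.008],[0,0,0],1],
  [[0,0,0.004],[0,0,0],1],
  [[0,0,0],[0,0,0],1],
])

```text
clock: 3.52
tool_pos: [0.4836, -0.1437, 0.0091]
orientation: [179.9, -0.0, -93.9]
force: [0.5, 0.8, 0.4]
opening: 0.0
```

Run:
```python
from h import *
for n in("top","scene"):
    im=optics.snapshot(n); im=cv2.cvtColor(im,cv2.COLOR_RGB2BGR)
    o=(200,120) if n=="top" else (195,145)
    cv2.imwrite(f"pics/a_{n}.png",cv2.resize(im[o[1]:o[1]+120,o[0]:o[0]+160],None,fx=5,fy=5,interpolation=2))
o=telemetry.get_obs(); print(o['clock'],o['tool_pos'],o['orientation'],w2s(o['tool_pos']),o['force'])
```

```text
3.6167 [ 0.48441902 -0.14389597  0.01026617] [-1.79942444e+02  2.01879663e-03 -9.38926529e+01] [-0.07752466 -0.27942414  0.01026617] [-0.5984956   0.30664204 -0.07459558]
```

View pics/a_scene.png

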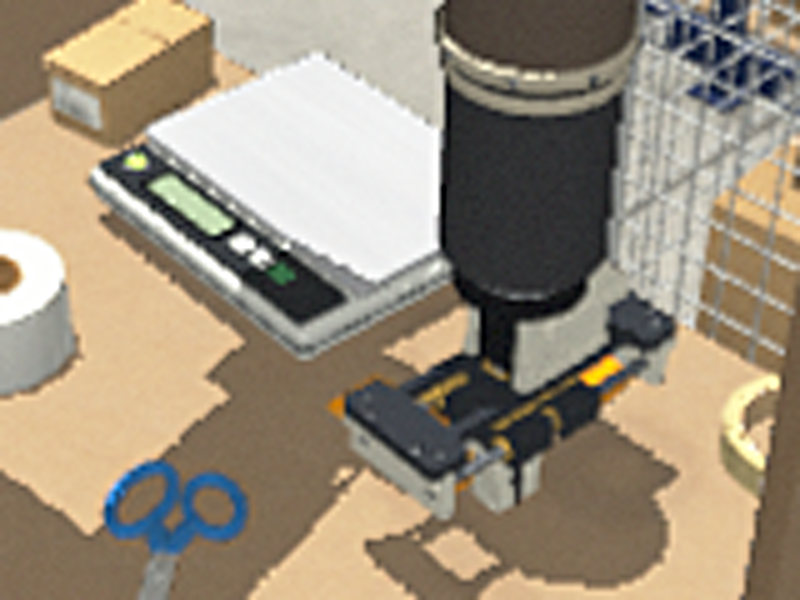

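View pics/a_top.png

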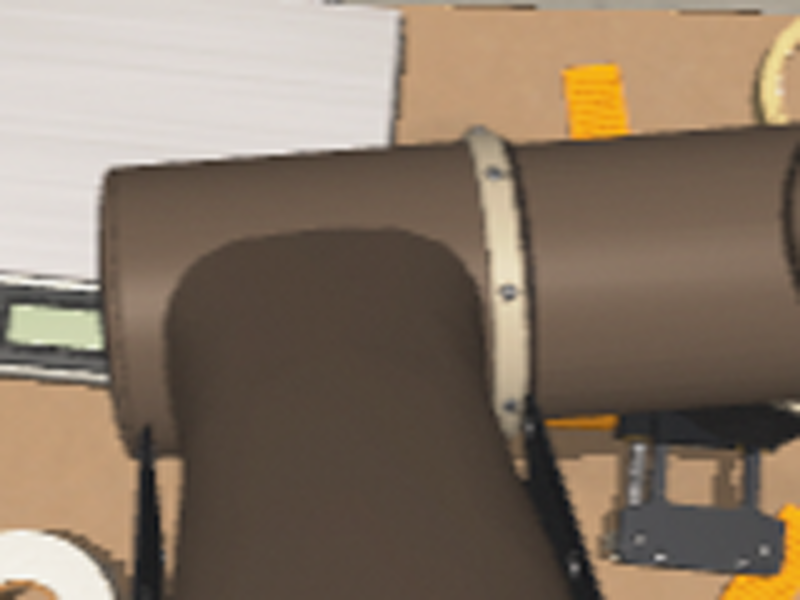

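The fingers are behind the wedge's thick end (scene crop ~490,480), at crop position (440,500) beside the scissors, with nothing touched. Now I'll push along scale +y to short of contact.

Emit:
servo_tool([
  [[-0.003,0,0],[0,0,0.05],1],
  [[-0.006,0,0],[0,0,0],1],
  [[-0.006,0,0],[0,0,0],1],
  [[-0.006,0,0],[0,0,0],1],
  [[-0.006,0,0],[0,0,0],1],
  [[-0.006,0,0],[0,0,0],1],
  [[-0.006,0,0],[0,0,0],1],
  [[-0.006,0,0],[0,0,0],1],
  [[-0.006,0,0],[0,0,0],1],
  [[-0.006,0,0],[0,0,0],1],
  [[-0.005,0,0],[0,0,0],1],
  [[-0.004,0,0],[0,0,0],1],
  [[-0.003,0,0],[0,0,0],1],
  [[-0.002,0,0],[0,0,0],1],
])

```text
clock: 4.78
tool_pos: [0.489, -0.073, 0.0095]
orientation: [180.0, -0.0, -94.2]
force: [0.4, 0.0, 0.8]
opening: 0.0004
```

```bash
cat > look.py <<'E'
import sys
from h import *
tag=sys.argv[1]
for n in sys.argv[2:]:
    im=optics.snapshot(n); im=cv2.cvtColor(im,cv2.COLOR_RGB2BGR); cv2.imwrite(f"pics/{tag}_{n}_full.png",im)
    o=(180,105) if n=="top" else (195,145)
    cv2.imwrite(f"pics/{tag}_{n}.png",cv2.resize(im[o[1]:o[1]+120,o[0]:o[0]+160],None,fx=5,fy=5,interpolation=2))
o=telemetry.get_obs(); print(o['clock'],o['tool_pos'],o['orientation'],w2s(o['tool_pos']).round(4),o['force'].round(2))
E
python3 look.py b scene
```

```text
4.8333 [ 0.48909452 -0.07295071  0.00955911] [-1.79996477e+02  1.74923117e-03 -9.42266991e+01] [-0.0781 -0.2083  0.0096] [ 0.33  0.46 -0.07]
```

View pics/b_scene.png

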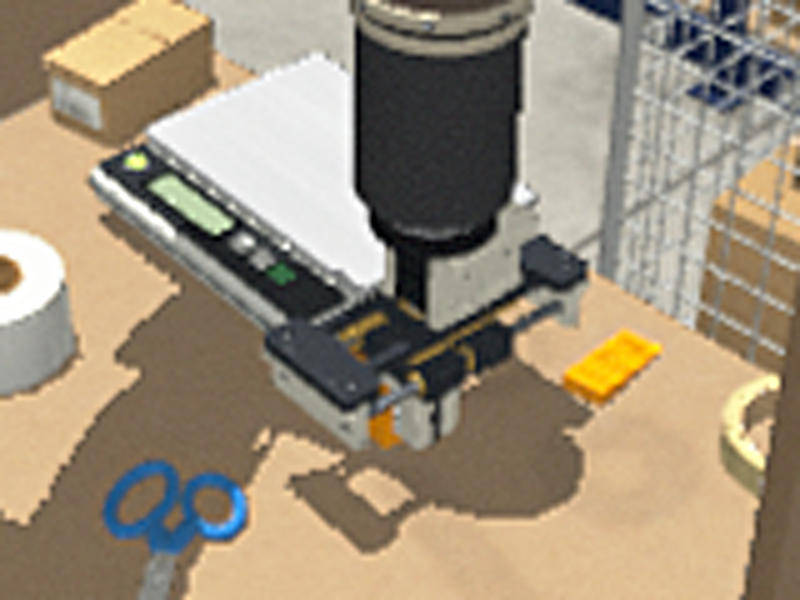

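The wedge is sliding ahead of the fingers (orange seen at crop ~385,420), its tip now under the scale edge. From here I use small steps.

Emit:
servo_tool([
  [[-0.001,0,0],[0,0,0],1],
  [[-0.001,0,0],[0,0,0],1],
  [[-0.001,0,0],[0,0,0],1],
  [[-0.001,0,0],[0,0,0],1],
  [[-0.001,0,0],[0,0,0],1],
  [[-0.001,0,0],[0,0,0],1],
  [[-0.001,0,0],[0,0,0],1],
  [[-0.001,0,0],[0,0,0],1],
])

```text
clock: 5.5
tool_pos: [0.4896, -0.0654, 0.0096]
orientation: [180.0, 0.0, -94.2]
force: [0.2, -0.6, -0.3]
opening: 0.0003
```

Emit:
servo_tool([
  [[-0.001,0,0],[0,0,0],1],
  [[-0.001,0,0],[0,0,0],1],
])

```text
clock: 5.67
tool_pos: [0.4898, -0.0633, 0.0096]
orientation: [-180.0, -0.0, -94.2]
force: [0.3, 0.0, -0.3]
opening: 0.0002
```

Emit:
servo_tool([
  [[-0.001,0,0],[0,0,0],1],
  [[-0.001,0,0],[0,0,0],1],
])

```text
clock: 5.83
tool_pos: [0.4899, -0.0613, 0.0096]
orientation: [-180.0, 0.0, -94.2]
force: [0.6, -0.5, 0.6]
opening: 0.0005
```

Emit:
servo_tool([
  [[-0.001,0,0],[0,0,0],1],
  [[-0.001,0,0],[0,0,0],1],
])

```text
clock: 6.0
tool_pos: [0.4901, -0.0593, 0.0096]
orientation: [-180.0, 0.0, -94.2]
force: [-0.5, -0.1, 0.4]
opening: 0.0002
```

Emit:
servo_tool([
  [[-0.0005,0,0],[0,0,0],1],
  [[-0.0005,0,0],[0,0,0],1],
])

```text
clock: 6.17
tool_pos: [0.4901, -0.0584, 0.0096]
orientation: [-180.0, 0.0, -94.2]
force: [-1.0, 0.5, -1.2]
opening: 0.0006
```

Emit:
servo_tool([
  [[-0.0005,0,0],[0,0,0],1],
  [[-0.0005,0,0],[0,0,0],1],
])

```text
clock: 6.33
tool_pos: [0.4902, -0.0574, 0.0096]
orientation: [-180.0, 0.0, -94.2]
force: [0.3, -0.9, -0.4]
opening: 0.0004
```

Emit:
servo_tool([
  [[-0.0005,0,0],[0,0,0],1],
  [[-0.0005,0,0],[0,0,0],1],
])

```text
clock: 6.5
tool_pos: [0.4902, -0.0564, 0.0095]
orientation: [180.0, -0.0, -94.2]
force: [0.2, -0.0, 0.2]
opening: 0.0005
```

Emit:
servo_tool([
  [[-0.0005,0,0],[0,0,0],1],
  [[-0.0005,0,0],[0,0,0],1],
])

```text
clock: 6.67
tool_pos: [0.4903, -0.0554, 0.0096]
orientation: [180.0, -0.0, -94.2]
force: [0.5, 0.2, 0.2]
opening: 0.0005
```

Emit:
servo_tool([
  [[-0.0005,0,0],[0,0,0],1],
  [[-0.0005,0,0],[0,0,0],1],
])

```text
clock: 6.83
tool_pos: [0.4904, -0.0544, 0.0096]
orientation: [180.0, -0.0, -94.2]
force: [-0.1, -0.2, 0.7]
opening: 0.0003
```

Emit:
servo_tool([
  [[-0.0005,0,0],[0,0,0],1],
  [[-0.0005,0,0],[0,0,0],1],
])

```text
clock: 7.0
tool_pos: [0.4905, -0.0534, 0.0096]
orientation: [180.0, -0.0, -94.2]
force: [0.4, 0.4, 0.3]
opening: 0.0004
```

Emit:
servo_tool([
  [[-0.0005,0,0],[0,0,0],1],
  [[-0.0005,0,0],[0,0,0],1],
])

```text
clock: 7.17
tool_pos: [0.4905, -0.0524, 0.0096]
orientation: [180.0, 0.0, -94.2]
force: [-1.0, 0.4, -0.3]
opening: 0.0003
```

Emit:
servo_tool([
  [[-0.0005,0,0],[0,0,0],1],
  [[-0.0005,0,0],[0,0,0],1],
])

```text
clock: 7.33
tool_pos: [0.4907, -0.0514, 0.0096]
orientation: [-180.0, 0.0, -94.2]
force: [-0.6, -0.2, 0.8]
opening: 0.0003
```

Emit:
servo_tool([
  [[-0.0005,0,0],[0,0,0],1],
  [[-0.0005,0,0],[0,0,0],1],
])

```text
clock: 7.5
tool_pos: [0.4907, -0.0504, 0.0096]
orientation: [-180.0, 0.0, -94.2]
force: [0.6, -0.6, 0.0]
opening: 0.0004
```

Emit:
servo_tool([
  [[-0.0005,0,0],[0,0,0],1],
  [[-0.0005,0,0],[0,0,0],1],
])

```text
clock: 7.67
tool_pos: [0.4908, -0.0494, 0.0096]
orientation: [-180.0, -0.0, -94.2]
force: [0.5, -0.4, -0.8]
opening: 0.0004
```

Emit:
servo_tool([
  [[-0.0005,0,0],[0,0,0],1],
  [[-0.0005,0,0],[0,0,0],1],
])

```text
clock: 7.83
tool_pos: [0.4909, -0.0484, 0.0096]
orientation: [-180.0, 0.0, -94.2]
force: [-0.9, -0.5, -0.4]
opening: 0.0004
```

Emit:
servo_tool([
  [[-0.0005,0,0],[0,0,0],1],
  [[-0.0005,0,0],[0,0,0],1],
])

```text
clock: 8.0
tool_pos: [0.491, -0.0474, 0.0096]
orientation: [-180.0, -0.0, -94.2]
force: [-0.6, -0.2, 0.5]
opening: 0.0004
```

Emit:
servo_tool([
  [[-0.0005,0,0],[0,0,0],1],
  [[-0.0005,0,0],[0,0,0],1],
])

```text
clock: 8.17
tool_pos: [0.491, -0.0465, 0.0095]
orientation: [180.0, -0.0, -94.2]
force: [0.4, 0.6, -0.0]
opening: 0.0007
```

Emit:
servo_tool([
  [[-0.0005,0,0],[0,0,0],1],
  [[-0.0005,0,0],[0,0,0],1],
])

```text
clock: 8.33
tool_pos: [0.4911, -0.0455, 0.0095]
orientation: [180.0, -0.0, -94.2]
force: [0.9, 0.4, -0.5]
opening: 0.0006
```

Emit:
servo_tool([
  [[-0.0005,0,0],[0,0,0],1],
  [[-0.0005,0,0],[0,0,0],1],
])

```text
clock: 8.5
tool_pos: [0.4912, -0.0444, 0.0096]
orientation: [-180.0, 0.0, -94.2]
force: [-0.2, -0.7, -0.0]
opening: 0.0005
```

```bash
python3 look.py c scene
```

```text
8.55 [ 0.49118732 -0.04439704  0.00959204] [-1.79996112e+02  8.04318716e-04 -9.42398836e+01] [-0.0781 -0.1797  0.0096] [ 0.55  0.03 -0.19]
```

View pics/c_scene.png

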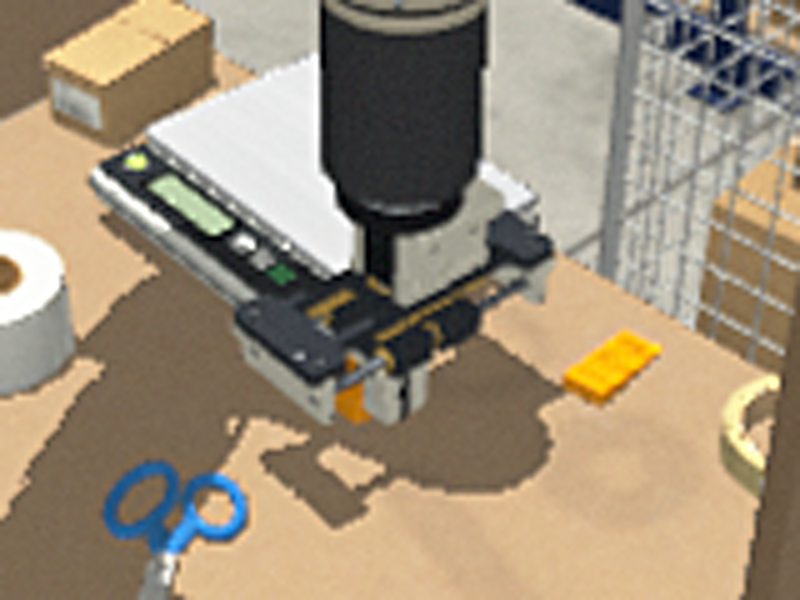

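The wedge is still following the fingers (crop ~355,395), the scale has not moved, and there is no force yet. Continuing.

Emit:
servo_tool([
  [[-0.0005,0,0],[0,0,0],1],
  [[-0.0005,0,0],[0,0,0],1],
])

```text
clock: 8.72
tool_pos: [0.4912, -0.0435, 0.0096]
orientation: [180.0, -0.0, -94.2]
force: [0.6, -0.8, -0.4]
opening: 0.0006
```

Emit:
servo_tool([
  [[-0.0005,0,0],[0,0,0],1],
  [[-0.0005,0,0],[0,0,0],1],
])

```text
clock: 8.88
tool_pos: [0.4913, -0.0425, 0.0096]
orientation: [180.0, -0.0, -94.2]
force: [0.4, -0.2, -0.2]
opening: 0.0001
```

Emit:
servo_tool([
  [[-0.0005,0,0],[0,0,0],1],
  [[-0.0005,0,0],[0,0,0],1],
])

```text
clock: 9.05
tool_pos: [0.4914, -0.0415, 0.0096]
orientation: [180.0, -0.0, -94.2]
force: [0.1, -0.3, -0.5]
opening: 0.0003
```

Emit:
servo_tool([
  [[-0.0005,0,0],[0,0,0],1],
  [[-0.0005,0,0],[0,0,0],1],
])

```text
clock: 9.22
tool_pos: [0.4914, -0.0405, 0.0096]
orientation: [180.0, -0.0, -94.2]
force: [-0.9, -2.2, 1.2]
opening: 0.0003
```

Emit:
servo_tool([
  [[0,0,0],[0,0,0],1],
])

```text
clock: 9.3
tool_pos: [0.4914, -0.0405, 0.0095]
orientation: [180.0, -0.0, -94.2]
force: [0.4, -0.5, 0.2]
opening: 0.0005
```

Emit:
servo_tool([
  [[-0.0003,0,0],[0,0,0],1],
  [[0,0,0],[0,0,0],1],
])

```text
clock: 9.47
tool_pos: [0.4914, -0.0403, 0.0095]
orientation: [180.0, -0.0, -94.2]
force: [0.3, -1.4, 0.3]
opening: 0.0004
```

Emit:
servo_tool([
  [[-0.0003,0,0],[0,0,0],1],
  [[0,0,0],[0,0,0],1],
])

```text
clock: 9.63
tool_pos: [0.4914, -0.04, 0.0096]
orientation: [180.0, -0.0, -94.2]
force: [0.5, -2.0, -0.3]
opening: 0.0007
```

Emit:
servo_tool([
  [[-0.0003,0,0],[0,0,0],1],
  [[0,0,0],[0,0,0],1],
])

```text
clock: 9.8
tool_pos: [0.4914, -0.0397, 0.0095]
orientation: [180.0, -0.0, -94.2]
force: [0.2, -2.6, -0.5]
opening: 0.0002
```

Emit:
servo_tool([
  [[-0.0004,0,0],[0,0,0],1],
  [[0,0,0],[0,0,0],1],
])

```text
clock: 9.97
tool_pos: [0.4915, -0.0393, 0.0096]
orientation: [180.0, -0.0, -94.2]
force: [-0.2, -2.9, 0.1]
opening: 0.0001
```

Emit:
servo_tool([
  [[-0.0004,0,0],[0,0,0],1],
  [[0,0,0],[0,0,0],1],
])

```text
clock: 10.13
tool_pos: [0.4915, -0.0389, 0.0096]
orientation: [180.0, -0.0, -94.2]
force: [-0.4, -2.7, -0.8]
opening: 0.0006
```

```bash
python3 look.py d scene
python3 - <<'E'
import cv2,numpy as np
a=cv2.imread("pics/a_scene_full.png") if 0 else cv2.imread("pics/c_scene_full.png").astype(int); d=cv2.imread("pics/d_scene_full.png").astype(int)
x=abs(a-d).max(2)[150:215,195:262]; print((x>40).sum(), x.mean())
E
```

```text
10.1833 [ 0.49150224 -0.0388381   0.00956683] [ 1.79993953e+02 -4.48339421e-03 -9.42405593e+01] [-0.0782 -0.1741  0.0096] [-1.2  -2.32 -0.58]
148 7.504936854190586
```

Emit:
servo_tool([
  [[0,0,0],[0,0,0],1],
])

```text
clock: 10.27
tool_pos: [0.4915, -0.0389, 0.0096]
orientation: [180.0, -0.0, -94.2]
force: [-0.7, -2.7, -0.2]
opening: 0.0008
```

```bash
python3 -c "
from h import *
print(telemetry.get_obs()['force'],w2s(telemetry.get_obs()['tool_pos']))"
```

```text
[-0.70407236 -2.69181193 -0.17258979] [-0.078173   -0.17415267  0.00955473]
```

View pics/d_scene.png

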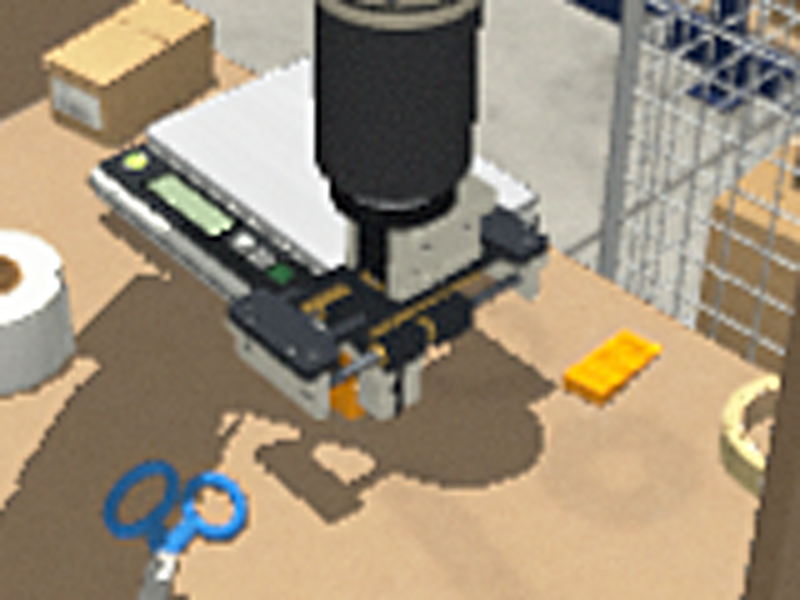

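Emit:
servo_tool([
  [[-0.0004,0,0],[0,0,0],1],
  [[0,0,0],[0,0,0],1],
])

```text
clock: 10.43
tool_pos: [0.4915, -0.0385, 0.0095]
orientation: [180.0, -0.0, -94.2]
force: [-0.4, -3.0, 0.2]
opening: 0.0004
```

Emit:
servo_tool([
  [[-0.0004,0,0],[0,0,0],1],
  [[0,0,0],[0,0,0],1],
])

```text
clock: 10.6
tool_pos: [0.4915, -0.0381, 0.0095]
orientation: [180.0, -0.0, -94.2]
force: [-0.7, -4.2, 1.0]
opening: 0.0003
```

Emit:
servo_tool([
  [[0,0,0],[0,0,0],1],
  [[0,0,0],[0,0,0],1],
])

```text
clock: 10.77
tool_pos: [0.4915, -0.0381, 0.0095]
orientation: [180.0, -0.0, -94.2]
force: [-0.1, -4.2, 0.5]
opening: 0.0
```

```bash
python3 look.py e scene
```

```text
10.8167 [ 0.49155557 -0.03805596  0.00952873] [ 1.79991118e+02 -4.36525228e-03 -9.42428345e+01] [-0.0782 -0.1733  0.0095] [-0.01 -3.87  0.72]
```

Emit:
servo_tool([
  [[-0.0003,0,0],[0,0,0],1],
  [[0,0,0],[0,0,0],1],
  [[0,0,0],[0,0,0],1],
])

```text
clock: 11.07
tool_pos: [0.4916, -0.0378, 0.0096]
orientation: [180.0, -0.0, -94.2]
force: [-0.6, -4.5, 0.5]
opening: 0.0004
```

Snug at 4.5 N. Backing off and lifting clear to look.

Emit:
servo_tool([
  [[0.002,0,0],[0,0,0],1],
  [[0.006,0,0],[0,0,0],1],
  [[0.012,0,0],[0,0,0],1],
  [[0.012,0,-0.002],[0,0,0],1],
  [[0.01,0,-0.02],[0,0,0],1],
  [[0.015,0,-0.03],[0,0,0],1],
  [[0.02,0,-0.03],[0,0,0],1],
  [[0.03,0,-0.03],[0,0,0],1],
  [[0.03,0,-0.03],[0,0,0],1],
  [[0.03,0,-0.02],[0,0,0],1],
  [[0,0,0],[0,0,0],1],
])

```text
clock: 11.98
tool_pos: [0.4809, -0.2082, 0.1755]
orientation: [-179.6, -0.1, -94.4]
force: [0.9, 0.5, 0.7]
opening: 0.0004
```

```bash
python3 look.py f scene top
python3 - <<'E'
import cv2
im=cv2.imread("pics/f_scene_full.png"); cv2.imwrite("pics/f2.png",cv2.resize(im[190:250,220:300],None,fx=9,fy=9,interpolation=2))
E
```

```text
12.0833 [ 0.47901841 -0.20501058  0.1713071 ] [-1.79882322e+02  2.70242588e-02 -9.44431018e+01] [-0.0784 -0.3408  0.1713] [-0.39  0.01 -0.36]
```

View pics/f_scene.png

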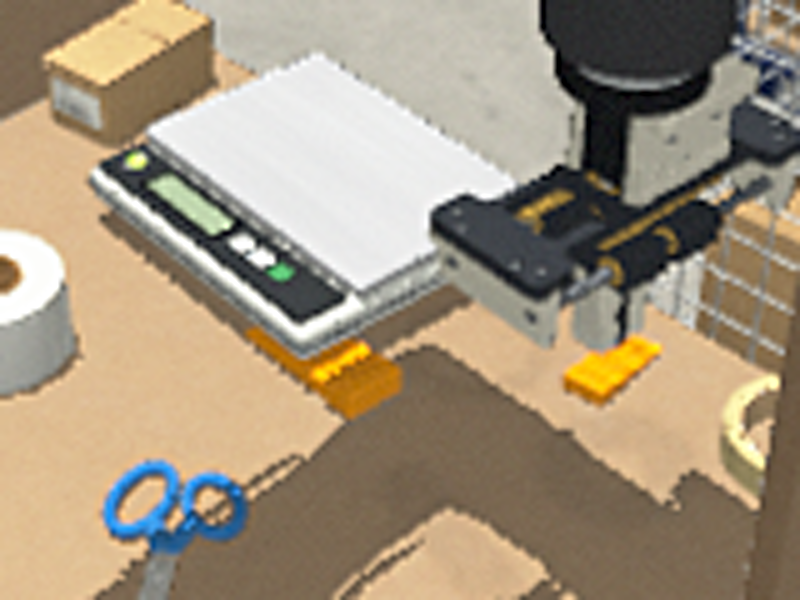

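View pics/f_top.png

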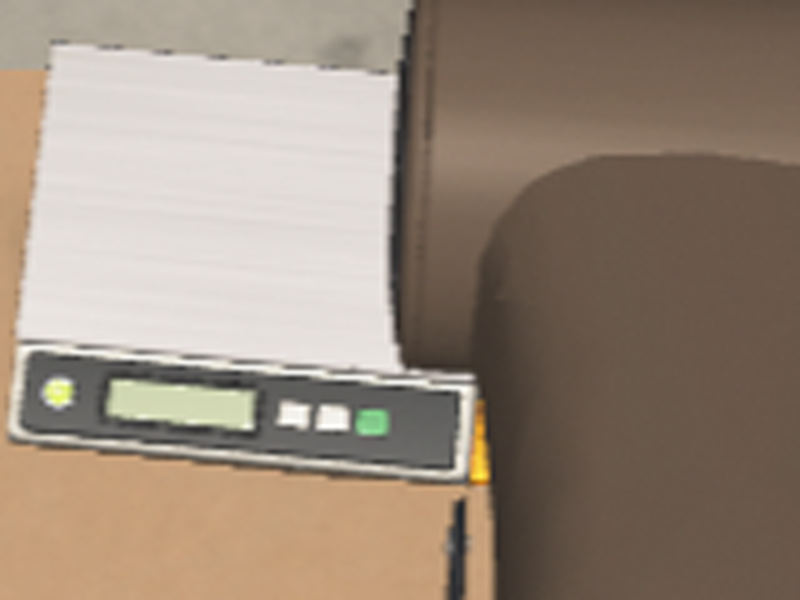

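The picture shows the wedge lying straight under the front right corner (crop ~330,375). The scale's corner is still at (300,350), so it hasn't moved. Next, over to corner_right.

Emit:
servo_tool([
  [[-0.015,-0.0024,0],[0,0,-0.04],1],
  [[-0.025,-0.005,0],[0,0,0],1],
  [[-0.028,-0.005,0],[0,0,0],1],
  [[-0.03,-0.005,0],[0,0,0],1],
  [[-0.03,-0.006,0],[0,0,0],1],
  [[-0.03,-0.006,0],[0,0,0],1],
  [[-0.03,-0.006,0],[0,0,0],1],
  [[-0.028,-0.005,0.01],[0,0,0],1],
  [[-0.02,-0.004,0.02],[0,0,0],1],
  [[-0.012,0,0.025],[0,0,0],1],
  [[0,0,0.02],[0,0,0],1],
  [[0,0,0.015],[0,0,0],1],
  [[0,0,0.008],[0,0,0],1],
  [[0,0,0],[0,0,0],1],
  [[0,0,0],[0,0,0],1],
  [[0,0,0],[0,0,0],1],
])

```text
clock: 13.42
tool_pos: [0.5415, 0.0412, 0.0732]
orientation: [-179.9, 0.0, -94.0]
force: [0.7, -0.1, -0.4]
opening: 0.0004
```

```bash
python3 look.py g scene
```

```text
13.4667 [0.54167179 0.04119799 0.07347374] [-1.79914370e+02  3.55049015e-02 -9.40042063e+01] [-0.034  -0.0906  0.0735] [-0.41  1.11 -1.01]
```

View pics/g_scene.png

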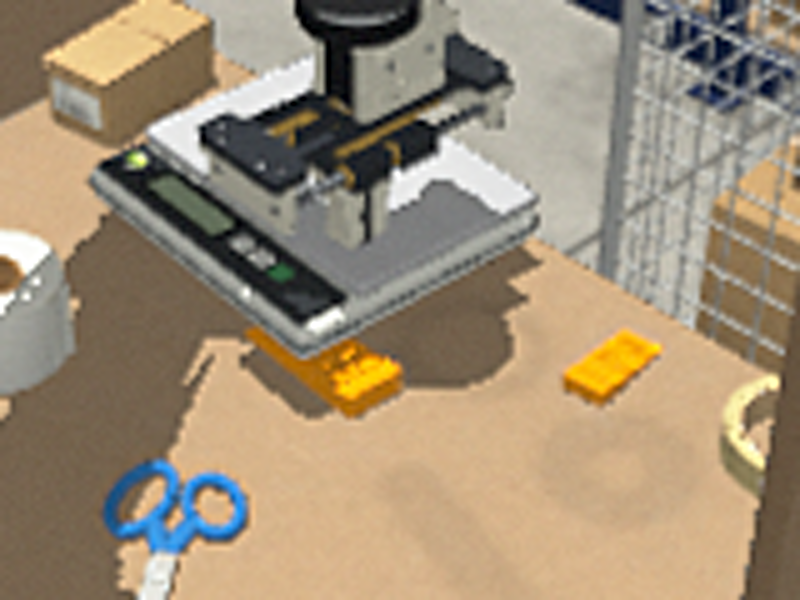

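The fingers hover over the front right corner (crop ~355,240). Next I correct 2 mm sideways and descend.

Emit:
servo_tool([
  [[0.0024,0,0.003],[0,0,0.03],1],
  [[0,0,0.004],[0,0,0],1],
  [[0,0,0.003],[0,0,0],1],
  [[0,0,0.002],[0,0,0],1],
  [[0,0,0.001],[0,0,0],1],
  [[0,0,0],[0,0,0],1],
])

```text
clock: 13.97
tool_pos: [0.5407, 0.0386, 0.0592]
orientation: [180.0, -0.0, -94.2]
force: [0.0, 0.1, -0.3]
opening: 0.0007
```

Emit:
servo_tool([
  [[0,0,0.0005],[0,0,0],1],
  [[0,0,0.0005],[0,0,0],1],
  [[0,0,0],[0,0,0],1],
])

```text
clock: 14.22
tool_pos: [0.5409, 0.0387, 0.0585]
orientation: [-180.0, -0.0, -94.2]
force: [0.1, 0.4, -0.1]
opening: 0.0004
```

Emit:
servo_tool([
  [[0,0,0.0005],[0,0,0],1],
  [[0,0,0],[0,0,0],1],
])

```text
clock: 14.38
tool_pos: [0.5409, 0.0387, 0.058]
orientation: [-180.0, 0.0, -94.2]
force: [0.2, -0.4, 0.3]
opening: 0.0004
```

Emit:
servo_tool([
  [[0,0,0.0003],[0,0,0],1],
  [[0,0,0],[0,0,0],1],
])

```text
clock: 14.55
tool_pos: [0.5409, 0.0387, 0.0578]
orientation: [-180.0, 0.0, -94.2]
force: [-0.4, -0.4, 0.9]
opening: 0.0002
```

Emit:
servo_tool([
  [[0,0,0.0003],[0,0,0],1],
  [[0,0,0],[0,0,0],1],
])

```text
clock: 14.72
tool_pos: [0.5409, 0.0387, 0.0577]
orientation: [-180.0, 0.0, -94.2]
force: [-0.9, -0.6, 4.3]
opening: 0.0001
```

Emit:
servo_tool([
  [[0,0,0.0002],[0,0,0],1],
  [[0,0,0],[0,0,0],1],
])

```text
clock: 14.88
tool_pos: [0.541, 0.0387, 0.0577]
orientation: [-180.0, 0.0, -94.2]
force: [-2.4, 0.2, 6.3]
opening: 0.0002
```

Emit:
servo_tool([
  [[0,0,0.00015],[0,0,0],1],
  [[0,0,0],[0,0,0],1],
])

```text
clock: 15.05
tool_pos: [0.541, 0.0387, 0.0577]
orientation: [-180.0, 0.0, -94.2]
force: [-3.2, 1.2, 8.1]
opening: 0.0003
```

Emit:
servo_tool([
  [[0,0,0],[0,0,0],1],
  [[0,0,0],[0,0,0],1],
  [[0,0,0],[0,0,0],1],
  [[0,0,0],[0,0,0],1],
])

```text
clock: 15.38
tool_pos: [0.5409, 0.0387, 0.0576]
orientation: [-180.0, 0.0, -94.2]
force: [-2.1, 0.5, 8.0]
opening: 0.0004
```

Emit:
servo_tool([
  [[0,0,0],[0,0,0],1],
  [[0,0,0],[0,0,0],1],
  [[0,0,0],[0,0,0],1],
  [[0,0,0],[0,0,0],1],
])

```text
clock: 15.72
tool_pos: [0.541, 0.0387, 0.0577]
orientation: [-180.0, 0.0, -94.2]
force: [-3.3, 0.7, 8.1]
opening: 0.0009
```

```bash
python3 look.py i scene
```

```text
15.7667 [0.54096246 0.03869188 0.05764622] [-1.79977810e+02  7.09195541e-04 -9.41696819e+01] [-0.0345 -0.0932  0.0576] [-2.75  0.71  7.78]
```

View pics/i_scene.png

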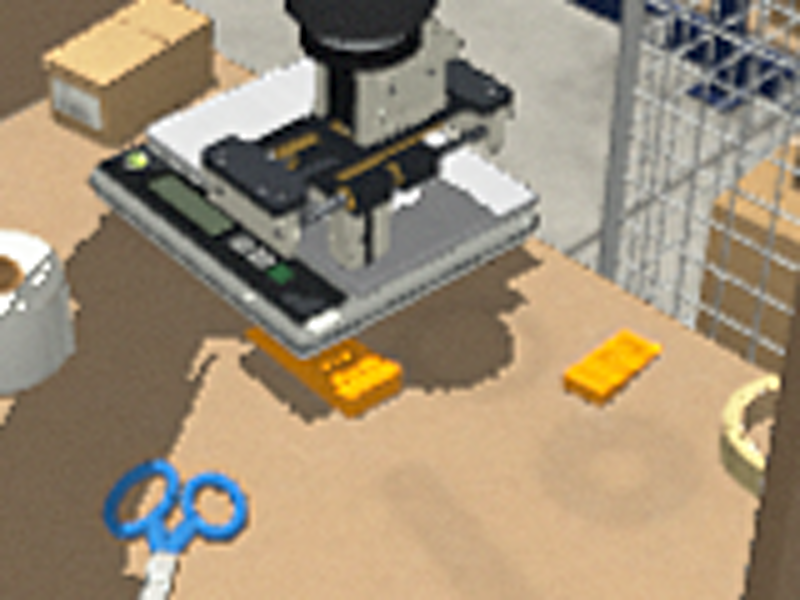

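corner_right was held at about 8 N for 0.9 s with z unchanged, and the wedge hasn't moved. Before going left I'll lift off and check how far the wrist housing sticks out toward the left panel.

Emit:
servo_tool([
  [[0,0,-0.002],[0,0,0],1],
  [[0,0,-0.006],[0,0,0],1],
  [[0,0,-0.012],[0,0,0],1],
  [[0,0,-0.02],[0,0,0],1],
  [[0,0,-0.015],[0,0,0],1],
  [[0,0,0],[0,0,0],1],
  [[0,0,0],[0,0,0],1],
])

```text
clock: 16.35
tool_pos: [0.5414, 0.039, 0.113]
orientation: [-179.9, 0.1, -94.2]
force: [-0.9, 0.3, 0.4]
opening: 0.0003
```

```bash
python3 look.py j scene top; python3 -c "
from h import *
print(telemetry.get_obs()['joint_pos'])
a=cv2.imread('pics/j_scene_full.png');b=cv2.imread('pics/j_top_full.png')
cv2.imwrite('pics/j2.png',cv2.resize(a[0:260,60:420],None,fx=2.2,fy=2.2));cv2.imwrite('pics/j3.png',cv2.resize(b,None,fx=1.5,fy=1.5))"
```

```text
16.45 [0.54043712 0.03861612 0.11160691] [ 1.79963486e+02 -1.48611097e-03 -9.41964243e+01] [-0.035  -0.0933  0.1116] [ 0.59 -0.96 -0.47]
[ 2.48066840e+01  1.41695652e+01 -2.49324426e+01 -2.11291012e-02
 -5.09306496e+01 -2.89897872e+01]
```

View pics/j2.png

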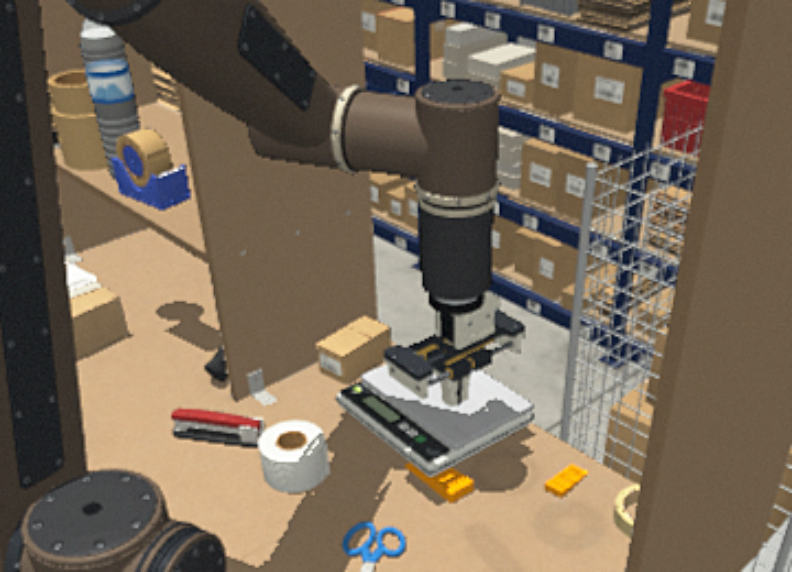

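View pics/j3.png

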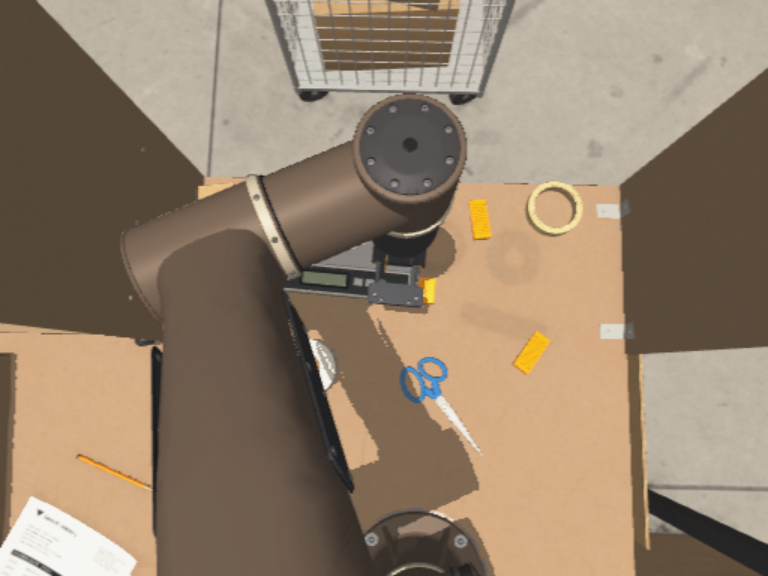

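Straight down, the wrist housing (top picture ~130,275) would hit the left panel at corner_left. So I'll tilt the tool, fingers leaning outward, to keep the wrist short of the panel. Computing the clearance.

Run:
```python
from h import *
for z in np.arange(.4,.75,.05):
    print(round(z,2), ray("top",[(273.3,96)],z)[0,:2].round(3), ray("top",[(86,182)],z)[0,:2].round(3))
off=.1915
for nm,t in(("right",(.5404,.0386)),("left",s2w(-.034,.093)[:2])):
    r=np.hypot(*t); J=np.arctan2(t[1],t[0])+np.arcsin(off/r); F=np.array([np.cos(J),np.sin(J)]);L=np.array([-F[1],F[0]])
    print(nm,np.degrees(J),F,L)
    for h in(.38,.45):
      for th in(0,15,20,25,30):
        w=np.array(t)-h*np.sin(np.radians(th))*F; c=w+.27*L
        print(h,th,"cap edges",(c+.055*F).round(3),(c-.055*F).round(3),"mid-fwd",(w+.2*L+.055*F).round(3))
```

```text
0.4 [0.604 0.033] [0.451 0.334]
0.45 [0.583 0.035] [0.443 0.31 ]
0.5 [0.562 0.036] [0.435 0.287]
0.55 [0.542 0.038] [0.427 0.264]
0.6 [0.521 0.04 ] [0.419 0.24 ]
0.65 [0.5   0.041] [0.411 0.217]
0.7 [0.48  0.043] [0.403 0.194]
right 24.78511076019456 [0.90788645 0.41921617] [-0.41921617  0.90788645]
0.38 0 cap edges [0.477 0.307] [0.377 0.261] mid-fwd [0.506 0.243]
0.38 15 cap edges [0.388 0.266] [0.288 0.219] mid-fwd [0.417 0.202]
0.38 20 cap edges [0.359 0.252] [0.259 0.206] mid-fwd [0.388 0.189]
0.38 25 cap edges [0.331 0.239] [0.231 0.193] mid-fwd [0.361 0.176]
0.38 30 cap edges [0.305 0.227] [0.205 0.181] mid-fwd [0.334 0.164]
0.45 0 cap edges [0.477 0.307] [0.377 0.261] mid-fwd [0.506 0.243]
0.45 15 cap edges [0.371 0.258] [0.272 0.212] mid-fwd [0.401 0.194]
0.45 20 cap edges [0.337 0.242] [0.238 0.196] mid-fwd [0.367 0.179]
0.45 25 cap edges [0.304 0.227] [0.205 0.181] mid-fwd [0.334 0.164]
0.45 30 cap edges [0.273 0.212] [0.173 0.166] mid-fwd [0.302 0.149]
left 40.6594618075745 [0.75859552 0.65156184] [-0.65156184  0.75859552]
0.38 0 cap edges [0.421 0.465] [0.337 0.393] mid-fwd [0.467 0.412]
0.38 15 cap edges [0.346 0.401] [0.263 0.329] mid-fwd [0.392 0.348]
0.38 20 cap edges [0.322 0.38 ] [0.239 0.309] mid-fwd [0.368 0.327]
0.38 25 cap edges [0.299 0.36 ] [0.216 0.289] mid-fwd [0.345 0.307]
0.38 30 cap edges [0.277 0.341] [0.193 0.27 ] mid-fwd [0.322 0.288]
0.45 0 cap edges [0.421 0.465] [0.337 0.393] mid-fwd [0.467 0.412]
0.45 15 cap edges [0.333 0.389] [0.249 0.317] mid-fwd [0.378 0.336]
0.45 20 cap edges [0.304 0.365] [0.221 0.293] mid-fwd [0.35  0.312]
0.45 25 cap edges [0.277 0.341] [0.193 0.269] mid-fwd [0.322 0.288]
0.45 30 cap edges [0.25  0.318] [0.167 0.247] mid-fwd [0.296 0.265]
```

Emit:
servo_tool([
  [[0,0,-0.005],[0,0,0.94],1],
  [[0,0,-0.005],[0,0,0.94],1],
  [[0,0,-0.005],[0,0,0.94],1],
  [[0,0,-0.005],[0,0,0.94],1],
  [[0,0,0],[0,0,0.94],1],
  [[0,0,0],[0,0,0.94],1],
  [[0,0,0],[0,0,0.94],1],
  [[0,0,0],[0,0,0.94],1],
  [[0,0,0],[0,-0.3,0],1],
  [[0,0,0],[0,-0.6,0],1],
  [[0,0,0],[0,-0.6,0],1],
  [[0,0,0],[0,-0.6,0],1],
  [[0,0,0],[0,-0.6,0],1],
  [[0,0,0],[0,-0.6,0],1],
  [[0,0,0],[0,-0.6,0],1],
  [[0,0,0],[0,-0.3,0],1],
  [[0,0,0],[0,0,0],1],
  [[0,0,0],[0,0,0],1],
])

```text
clock: 17.95
tool_pos: [0.5406, 0.0381, 0.1316]
orientation: [180.0, 25.1, -139.4]
force: [-0.2, -0.6, 1.1]
opening: 0.0004
```

```bash
python3 look.py k scene
python3 - <<'E'
from h import *
from scipy.spatial.transform import Rotation as Ro
o=telemetry.get_obs(); R=Ro.from_euler('xyz',o['orientation'],degrees=True)
print(o['joint_pos'].round(2), R.as_matrix().round(3))
J=np.radians(40.66);F=np.array([np.cos(J),np.sin(J),0])
tgt=s2w(-.034,.093,.13)+.009*F
print("to",tgt,"tool delta",R.inv().apply(tgt-o['tool_pos']).round(4),"down unit",R.inv().apply([0,0,-1]).round(4))
a=cv2.imread('pics/k_scene_full.png');cv2.imwrite('pics/k2.png',cv2.resize(a[0:260,60:420],None,fx=2.2,fy=2.2))
E
```

```text
18.0 [0.54093157 0.03835889 0.13169175] [ 179.99446408   25.09657106 -139.33024536] [-0.0345 -0.0935  0.1317] [ 0.59 -0.49  0.13]
[ 16.29   4.47 -31.7  -19.2  -32.19 -51.27] [[-0.687 -0.652  0.322]
 [-0.59   0.758  0.276]
 [-0.424  0.    -0.906]]
to [0.56192976 0.23020447 0.13      ] tool delta [-0.1269  0.1318  0.0613] down unit [ 4.241e-01 -1.000e-04  9.056e-01]
```

View pics/k2.png

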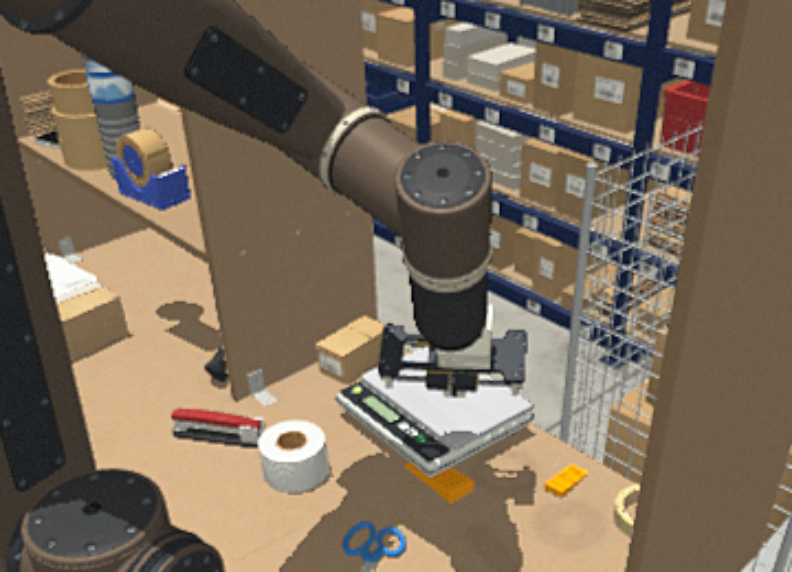

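The tool is tilted and well clear of the panel (wrist at ~445,170, panel edge ~375). I'll move left in two halves.

Emit:
servo_tool([
  [[-0.008,0.0082,0.0038],[0,0,0],1],
  [[-0.008,0.0082,0.0038],[0,0,0],1],
  [[-0.008,0.0082,0.0038],[0,0,0],1],
  [[-0.008,0.0082,0.0038],[0,0,0],1],
  [[-0.008,0.0082,0.0038],[0,0,0],1],
  [[-0.008,0.0082,0.0038],[0,0,0],1],
  [[-0.008,0.0082,0.0038],[0,0,0],1],
  [[-0.008,0.0082,0.0038],[0,0,0],1],
  [[-0.008,0.0082,0.0038],[0,0,0],1],
  [[-0.008,0.0082,0.0038],[0,0,0],1],
])

```text
clock: 18.83
tool_pos: [0.5548, 0.1599, 0.1315]
orientation: [-180.0, 25.1, -139.2]
force: [-0.2, 0.2, 0.1]
opening: 0.0002
```

```bash
python3 look.py l top; python3 -c "
from h import *
print(telemetry.get_obs()['joint_pos'].round(1))
b=cv2.imread('pics/l_top_full.png')
cv2.imwrite('pics/l3.png',cv2.resize(b,None,fx=1.5,fy=1.5))"
```

```text
18.8833 [0.55533953 0.16127595 0.13163808] [-179.96478487   25.15938078 -139.2077189 ] [-0.0291  0.0301  0.1316] [0.21 1.87 0.65]
[ 33.2   5.8 -35.2  -7.8 -24.3 -76. ]
```

View pics/l3.png

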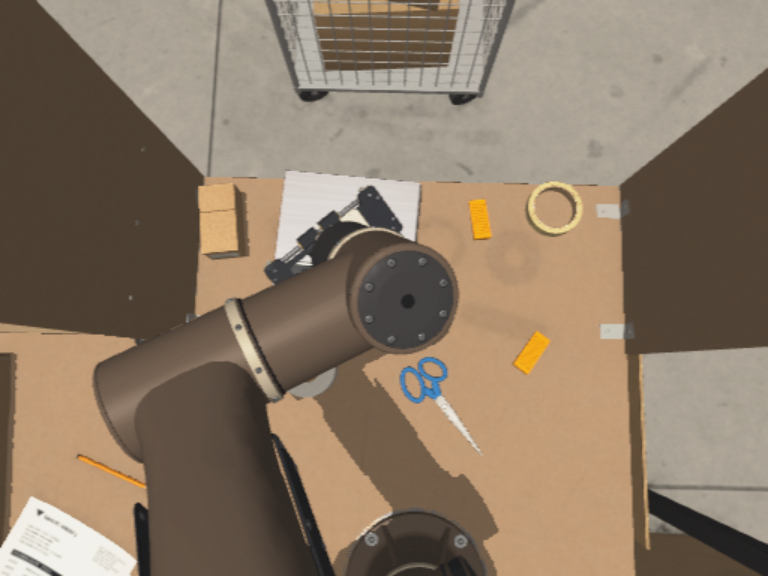

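Clear: the housing's cap (~97,375) is short of the panel's front edge (row ~325). Now the second half.

```bash
cat > d.py <<'E'
from h import *
from scipy.spatial.transform import Rotation as Ro
o=telemetry.get_obs(); R=Ro.from_euler('xyz',o['orientation'],degrees=True)
J=np.radians(40.66);F=np.array([np.cos(J),np.sin(J),0])
for z in (.13,.09,.066):
  tgt=s2w(-.034,.093,z)+.009*F
  print("to",tgt,"tool delta",R.inv().apply(tgt-o['tool_pos']).round(4))
print(o['tool_pos'],o['joint_pos'].round(1),o['force'].round(2),o['clock'])
E
python3 d.py
```

```text
to [0.56192976 0.23020447 0.13      ] tool delta [-0.0446  0.0479  0.0227]
to [0.56192976 0.23020447 0.09      ] tool delta [-0.0276  0.0479  0.0589]
to [0.56192976 0.23020447 0.066     ] tool delta [-0.0174  0.0479  0.0806]
[0.55533953 0.16127595 0.13163808] [ 33.2   5.8 -35.2  -7.8 -24.3 -76. ] [0.21 1.87 0.65] 18.8833
```

Emit:
servo_tool([
  [[-0.008,0.008,0.004],[0,0,0],1],
  [[-0.008,0.008,0.004],[0,0,0],1],
  [[-0.008,0.008,0.004],[0,0,0],1],
  [[-0.007,0.008,0.004],[0,0,0],1],
  [[-0.007,0.008,0.004],[0,0,0],1],
  [[-0.006,0.008,0.003],[0,0,0],1],
  [[0.006,0,0.012],[0,0,0],1],
  [[0.006,0,0.014],[0,0,0],1],
  [[0.005,0,0.01],[0,0,0],1],
  [[0,0,0],[0,0,0],1],
  [[0,0,0],[0,0,0],1],
])

```text
clock: 19.8
tool_pos: [0.5606, 0.2275, 0.0891]
orientation: [-180.0, 25.1, -139.2]
force: [-0.6, 0.8, 0.5]
opening: 0.0004
```

```bash
python3 look.py m scene top; python3 d.py;python3 -c "
from h import *
b=cv2.imread('pics/m_top_full.png')
cv2.imwrite('pics/m3.png',cv2.resize(b,None,fx=1.5,fy=1.5))"
```

```text
19.9 [0.56126819 0.22783634 0.09044341] [-179.97896134   25.22186702 -139.26165229] [-0.0281  0.0969  0.0904] [-0.36  0.49  0.73]
to [0.56192976 0.23020447 0.13      ] tool delta [-0.0187  0.0013 -0.0349]
to [0.56192976 0.23020447 0.09      ] tool delta [-0.0017  0.0014  0.0013]
to [0.56192976 0.23020447 0.066     ] tool delta [0.0086 0.0014 0.023 ]
[0.56126819 0.22783634 0.09044341] [ 40.5  11.2 -38.9  -0.3 -14.7 -89.5] [-0.36  0.49  0.73] 19.9
```

View pics/m3.png

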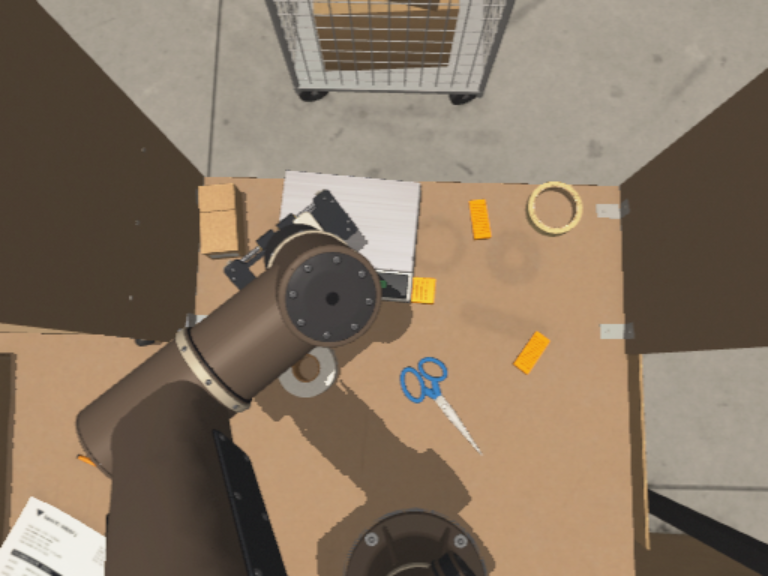

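View pics/m_scene.png

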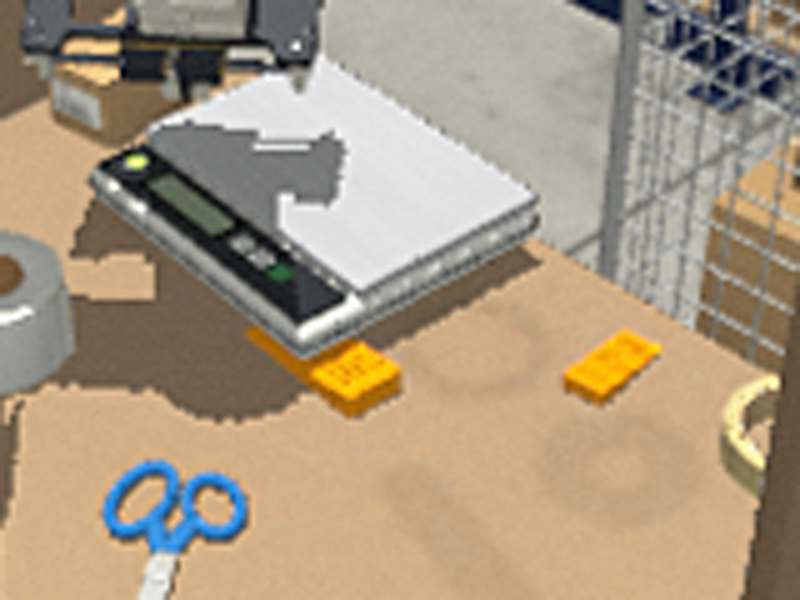

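Clear of the panel, with the wedge unchanged (crop ~350,375) and carton untouched. Descending on corner_left.

Emit:
servo_tool([
  [[0.001,0.0014,0.006],[0,0,0],1],
  [[0.003,0,0.007],[0,0,0],1],
  [[0.0025,0,0.005],[0,0,0],1],
  [[0.0014,0,0.003],[0,0,0],1],
  [[0.0007,0,0.0015],[0,0,0],1],
  [[0,0,0],[0,0,0],1],
  [[0,0,0],[0,0,0],1],
])

```text
clock: 20.48
tool_pos: [0.5613, 0.2295, 0.0657]
orientation: [-180.0, 25.2, -139.3]
force: [0.1, -0.1, -0.2]
opening: 0.0001
```

```bash
python3 d.py
```

```text
to [0.56192976 0.23020447 0.13      ] tool delta [-0.0282  0.0001 -0.0578]
to [0.56192976 0.23020447 0.09      ] tool delta [-0.0112  0.0001 -0.0216]
to [0.56192976 0.23020447 0.066     ] tool delta [-0.001   0.0001  0.0001]
[0.56128398 0.22950008 0.06566898] [ 40.7  13.7 -40.4  -0.  -10.7 -89.9] [ 0.13 -0.12 -0.24] 20.4833
```

Emit:
servo_tool([
  [[0.0004,0,0.0009],[0,0,0],1],
  [[0.0004,0,0.0009],[0,0,0],1],
  [[0,0,0],[0,0,0],1],
])

```text
clock: 20.73
tool_pos: [0.5613, 0.2296, 0.0639]
orientation: [-180.0, 25.2, -139.3]
force: [-0.1, -0.5, 0.9]
opening: 0.0003
```

Emit:
servo_tool([
  [[0.0002,0,0.00045],[0,0,0],1],
  [[0,0,0],[0,0,0],1],
])

```text
clock: 20.9
tool_pos: [0.5613, 0.2296, 0.0634]
orientation: [-180.0, 25.2, -139.3]
force: [0.2, 0.4, 0.8]
opening: 0.0004
```

Emit:
servo_tool([
  [[0.0002,0,0.00045],[0,0,0],1],
  [[0,0,0],[0,0,0],1],
])

```text
clock: 21.07
tool_pos: [0.5613, 0.2296, 0.0628]
orientation: [-180.0, 25.2, -139.3]
force: [0.3, 0.2, 0.4]
opening: 0.0004
```

Emit:
servo_tool([
  [[0.00015,0,0.0003],[0,0,0],1],
  [[0,0,0],[0,0,0],1],
])

```text
clock: 21.23
tool_pos: [0.5613, 0.2296, 0.0624]
orientation: [-180.0, 25.2, -139.3]
force: [0.3, -0.3, 0.3]
opening: 0.0002
```

Emit:
servo_tool([
  [[0.00015,0,0.0003],[0,0,0],1],
  [[0,0,0],[0,0,0],1],
])

```text
clock: 21.4
tool_pos: [0.5613, 0.2296, 0.0622]
orientation: [180.0, 25.2, -139.3]
force: [0.0, 0.9, -0.7]
opening: 0.0003
```

Emit:
servo_tool([
  [[0.00015,0,0.0003],[0,0,0],1],
  [[0,0,0],[0,0,0],1],
])

```text
clock: 21.57
tool_pos: [0.5613, 0.2296, 0.0618]
orientation: [-180.0, 25.2, -139.3]
force: [-1.0, 0.0, -0.2]
opening: 0.0004
```

Emit:
servo_tool([
  [[0.00015,0,0.0003],[0,0,0],1],
  [[0,0,0],[0,0,0],1],
])

```text
clock: 21.73
tool_pos: [0.5614, 0.2296, 0.0616]
orientation: [-180.0, 25.2, -139.3]
force: [-0.4, 0.0, 1.3]
opening: 0.0005
```

Emit:
servo_tool([
  [[0.0001,0,0.0002],[0,0,0],1],
  [[0,0,0],[0,0,0],1],
])

```text
clock: 21.9
tool_pos: [0.5614, 0.2297, 0.0615]
orientation: [-180.0, 25.2, -139.3]
force: [-1.1, -0.8, 1.5]
opening: 0.0004
```

Emit:
servo_tool([
  [[0.0001,0,0.0002],[0,0,0],1],
  [[0,0,0],[0,0,0],1],
])

```text
clock: 22.07
tool_pos: [0.5615, 0.2297, 0.0613]
orientation: [-180.0, 25.2, -139.3]
force: [-1.1, -0.2, 3.6]
opening: 0.0006
```

Emit:
servo_tool([
  [[0.0001,0,0.0002],[0,0,0],1],
  [[0,0,0],[0,0,0],1],
])

```text
clock: 22.23
tool_pos: [0.5615, 0.2297, 0.0612]
orientation: [-180.0, 25.2, -139.3]
force: [-2.2, -1.2, 5.6]
opening: 0.0006
```

Emit:
servo_tool([
  [[0.0001,0,0.0002],[0,0,0],1],
  [[0,0,0],[0,0,0],1],
])

```text
clock: 22.4
tool_pos: [0.5615, 0.2297, 0.0611]
orientation: [-180.0, 25.3, -139.3]
force: [-2.3, -1.6, 6.7]
opening: 0.0004
```

Emit:
servo_tool([
  [[5e-05,0,0.0001],[0,0,0],1],
  [[0,0,0],[0,0,0],1],
])

```text
clock: 22.57
tool_pos: [0.5615, 0.2297, 0.061]
orientation: [-180.0, 25.3, -139.3]
force: [-2.6, -1.2, 8.5]
opening: 0.0008
```

Emit:
servo_tool([
  [[0,0,0],[0,0,0],1],
  [[0,0,0],[0,0,0],1],
  [[0,0,0],[0,0,0],1],
  [[0,0,0],[0,0,0],1],
])

```text
clock: 22.9
tool_pos: [0.5615, 0.2297, 0.0611]
orientation: [-180.0, 25.3, -139.3]
force: [-2.5, -1.9, 6.4]
opening: 0.0002
```

Emit:
servo_tool([
  [[0,0,0],[0,0,0],1],
  [[0,0,0],[0,0,0],1],
  [[0,0,0],[0,0,0],1],
  [[0,0,0],[0,0,0],1],
])

```text
clock: 23.23
tool_pos: [0.5615, 0.2297, 0.0611]
orientation: [-180.0, 25.3, -139.3]
force: [-3.6, -1.2, 7.5]
opening: 0.0006
```

```bash
python3 look.py n scene; python3 d.py
```

```text
23.2833 [0.56156008 0.22977768 0.06111063] [-179.99457729   25.26396676 -139.29539314] [-0.028   0.0989  0.0611] [-3.4  -1.62  6.65]
to [0.56192976 0.23020447 0.13      ] tool delta [-0.0299  0.0001 -0.0621]
to [0.56192976 0.23020447 0.09      ] tool delta [-0.0128  0.0001 -0.0259]
to [0.56192976 0.23020447 0.066     ] tool delta [-0.0026  0.0001 -0.0042]
[0.56156008 0.22977768 0.06111063] [ 40.7  14.2 -40.7  -0.   -9.9 -89.9] [-3.4  -1.62  6.65] 23.2833
```

View pics/n_scene.png

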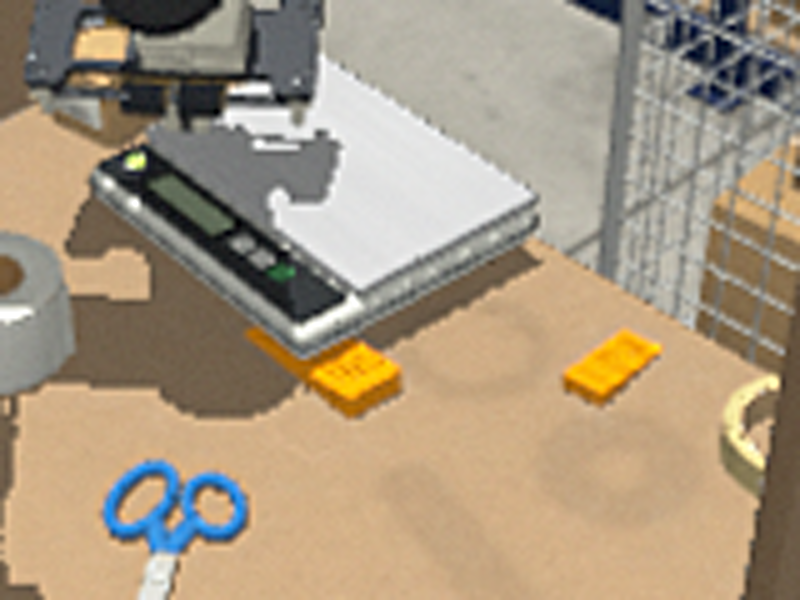

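corner_left held at 6.4–8.5 N (mean about 7) for over 0.7 s, z unchanged. Lifting off for the final check.

Emit:
servo_tool([
  [[-0.001,0,-0.002],[0,0,0],1],
  [[-0.003,0,-0.006],[0,0,0],1],
  [[-0.006,0,-0.013],[0,0,0],1],
  [[-0.01,0,-0.02],[0,0,0],1],
  [[-0.012,0,-0.025],[0,0,0],1],
  [[-0.012,0,-0.025],[0,0,0],1],
  [[-0.008,0,-0.018],[0,0,0],1],
  [[0,0,0],[0,0,0],1],
  [[0,0,0],[0,0,0],1],
  [[0,0,0],[0,0,0],1],
])

```text
clock: 24.12
tool_pos: [0.5612, 0.2296, 0.1809]
orientation: [180.0, 25.2, -139.3]
force: [0.6, -0.7, -0.1]
opening: 0.0005
```

```bash
python3 look.py p scene top
python3 - <<'E'
from h import *
for n,x in(("scene","0"),("top","0")):
    pass
def wed(f,n,roi):
    im=cv2.imread(f); hsv=cv2.cvtColor(im,cv2.COLOR_BGR2HSV); m=cv2.inRange(hsv,(8,180,90),(25,255,255)); k=np.zeros_like(m);k[roi[1]:roi[3],roi[0]:roi[2]]=1
    ys,xs=np.nonzero(m*k); print(f,xs.min(),xs.max(),ys.min(),ys.max(),len(xs),xs.mean().round(2),ys.mean().round(2))
for t in("f","g","j","m","n","p"): wed(f"pics/{t}_scene_full.png","scene",(235,205,280,235))
g=lambda f:cv2.cvtColor(cv2.imread(f),cv2.COLOR_BGR2GRAY).astype(np.float32)
# shift of scale right/far edges + front corner, scene before vs after
for r in((250,170,305,215),(245,195,275,222)):
    A=g("pics/scene0.png")[r[1]:r[3],r[0]:r[2]];
    for t in("n","p"):
        B=g(f"pics/{t}_scene_full.png")[r[1]:r[3],r[0]:r[2]]
        print(r,t,cv2.phaseCorrelate(A,B,cv2.createHanningWindow(A.shape[::-1],cv2.CV_32F)))
# top: small things
b=cv2.imread("pics/p_top_full.png"); cv2.imwrite("pics/p3.png",cv2.resize(b,None,fx=1.5,fy=1.5))
E
```

```text
24.2167 [0.56112035 0.22948825 0.17999115] [ 179.98631504   25.07690008 -139.31754301] [-0.0284  0.0986  0.18  ] [-0.47  0.19 -0.91]
pics/f_scene_full.png 244 274 211 228 229 262.54 219.24
pics/g_scene_full.png 244 274 211 227 231 262.63 219.02
pics/j_scene_full.png 244 274 211 227 229 262.47 219.02
pics/m_scene_full.png 244 274 211 227 232 262.59 219.01
pics/n_scene_full.png 244 274 211 227 231 262.56 218.98
pics/p_scene_full.png 244 274 211 227 232 262.59 219.03
(250, 170, 305, 215) n ((0.17046971854833615, 0.49198006299596386), 0.9427845372094048)
(250, 170, 305, 215) p ((-0.0035131665989318606, 0.4120682537523308), 0.8733659383985731)
(245, 195, 275, 222) n ((-0.2753470738164019, 0.6059681303875433), 0.9071340197398339)
(245, 195, 275, 222) p ((0.2610090658389588, 0.6534492010008215), 0.831677461553503)
```

View pics/p_scene.png

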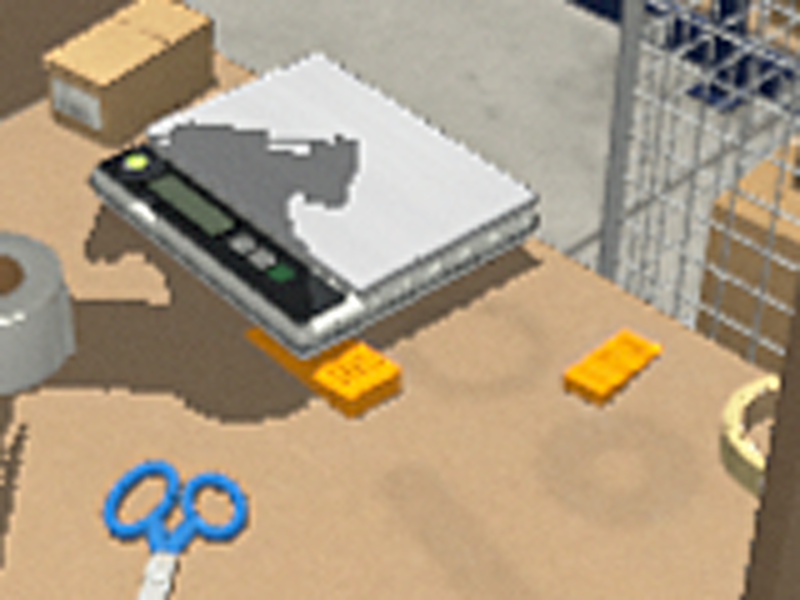

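View pics/p3.png

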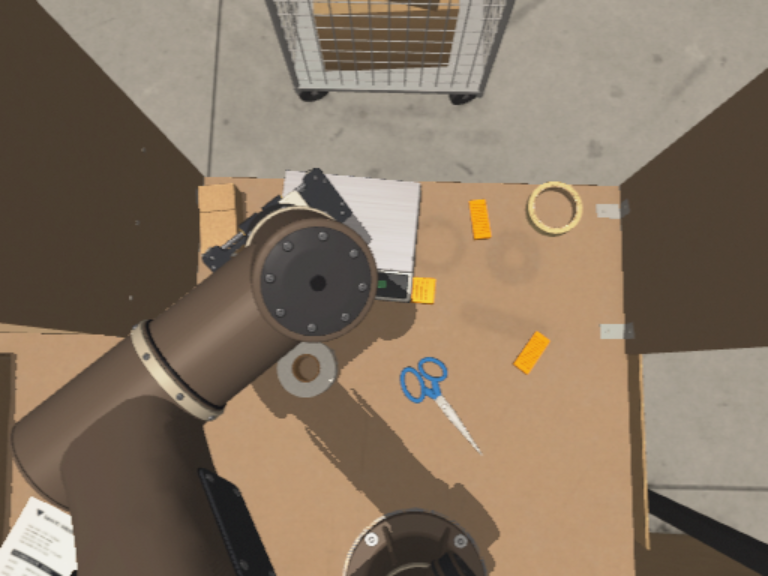

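Run:
```python
from h import *
g=lambda f:cv2.cvtColor(cv2.imread(f),cv2.COLOR_BGR2GRAY).astype(np.float32)
for r in((300,200,335,235),(216,195,246,250),(213,173,240,195),(280,165,306,195)):
    A=g("pics/scene0.png")[r[1]:r[3],r[0]:r[2]]
    for t in("f","j","p"):
        B=g(f"pics/{t}_scene_full.png")[r[1]:r[3],r[0]:r[2]]
        print(r,t,np.round(cv2.phaseCorrelate(A,B,cv2.createHanningWindow(A.shape[::-1],cv2.CV_32F)),2) if 0 else cv2.phaseCorrelate(A,B,cv2.createHanningWindow(A.shape[::-1],cv2.CV_32F)))
```

```text
(300, 200, 335, 235) f ((-0.05892811366526374, -0.046644698073542656), 0.8928061812012283)
(300, 200, 335, 235) j ((-0.00838006716688966, -0.08966709703770093), 1.0141723485272607)
(300, 200, 335, 235) p ((-0.17767604158738592, -0.09000625975594545), 1.0190433499253826)
(216, 195, 246, 250) f ((0.07280451647037722, -0.15248661289836463), 0.9898587526215448)
(216, 195, 246, 250) j ((0.1800479316200878, 0.11249801066452747), 0.49821459531784057)
(216, 195, 246, 250) p ((0.0319339944189867, 0.040712701683180086), 0.5175525347391764)
(213, 173, 240, 195) f ((0.14847934253109507, -0.44863036510686705), 1.1414237416084902)
(213, 173, 240, 195) j ((0.2983361064466852, -0.37897491643187564), 0.8642903559001875)
(213, 173, 240, 195) p ((-0.050782829224045756, 0.17082420659713726), 0.8350887852318493)
(280, 165, 306, 195) f ((-0.9519009731526147, -2.3190812830518794), 0.2597016558235074)
(280, 165, 306, 195) j ((0.4587999314798896, -0.3269899776585703), 0.8481318479702796)
(280, 165, 306, 195) p ((0.41198838792620585, 0.11587425596523282), 1.0525051339173022)
```

The scale's apparent shift is half a pixel or less and inconsistent between patches (shadows changed). The wedge hasn't moved through either press. Handing in.

```bash
python3 -c "
from h import *
print(ctrl.close_job(), telemetry.get_obs()['clock'])"
```

```text
the job is handed in; nothing more can be done
the job is handed in; nothing more can be done
```

I pushed the large orange wedge under the seized front right foot until it was snug at about 4.5 N. I then pressed both platform corners, and the job was handed in at about 24 s.

- **Front right press:** about 8 N for about 0.9 s. The fingertip height did not change, so the scale did not tip.
- **Front left press:** 6.4 to 8.5 N for more than 0.7 s, with the height steady. I tilted the tool about 25° for this one, because straight down the wrist would have hit the left panel. The tilt added 3 to 4 N of sideways force; the front right press had about 3 N too.
- **Wedge:** its centre in the scene camera stayed within about 0.1 px from before the first press to after the last, so it did not come loose.
- **Scale:** its image moved by about half a pixel (roughly 1 mm) or less between the first and last pictures. Different parts of it disagreed and the shadows had changed, so I can't tell whether it moved at all.
- **Surroundings:** the carton, label roll, masking tape and the small wedges looked undisturbed, and the arm was clear of everything at hand-in. I did not look closely at the stapler at the end; the arm never went near it at low height.

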